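# Step heel lifts under the pin marker on its x-y table

## Task

Bring the marker's sliding table to its loading corner (nearest the robot and fully to the right), fold its frame open and lay each rubber heel lift from the mat down into the nest of its own shape, then fold the frame down over them. Slide the table so that the white dot of each lift in turn stops exactly under the fixed needle, standing still there for a good second, in the order D-shaped, square, round, narrow oblong (some are missing today). Finally slide the table back to its loading corner, the lifts still in their nests and the frame down, and leave the jar, the tin and the small pot where they are.

Things in the scene. Friction and masses are not known exactly. Their poses are not given: they have to be found in the camera images.
- marker: Grey bench pin marker, fixed to the bench; origin under the centre of its bed (240 x 400 x 15 mm). Its x axis points away from the robot (within 0.12 rad), y to the left. On the bed two slides carry a square sliding table (170 x 170 mm) by its underside. A column 160 mm beyond the bed's centre (x) carries an arm, 163 to 187 mm above the bench, and the needle hangs from it.
- pointer (a point): Tip of the fixed downward steel needle, 97 mm above the bench, at (0, 50) mm from the marker's origin; the needle is 12 mm thick higher up. It clears the closed frame by 14 mm.
- slide_y (a joint): Travel of the sliding table along the marker's y (to the left), m: 0 = at its right stop (loading corner), up to 0.195. Moves freely together with slide_x; friction of some 7 N, stays where it is left.
- slide_x (a joint): Travel of the sliding table along the marker's x (away from the robot), m: 0 = at its near stop (loading corner), up to 0.095. Friction of some 7 N, stays where it is left.
- post (a point): Grip point of the black square post (18 x 18 mm, along the table's axes) on a tongue at the near edge of the table, 150 mm in front of the table's centre: hold it to slide the table in both directions. The point is 88 mm above the bench; the post runs from 58 to 108 mm. axes as the sliding table's: x and y along its two slides, z up.
- frame (a joint): Angle of the hinged aluminium hold-down frame (170 x 170 x 5 mm with four square 32 mm windows over the nests), rad: 0 = folded down flat, 2 mm over the lifts, up to 1.75 = fully open against its stop, standing up at the table's left edge. A stiff hinge (0.2 N m) holds it at any angle.
- frame_hinge (a point): Middle of the frame's hinge axis, which runs along the table's x at its left edge, 100 mm left of the table's centre and 80 mm above the bench; axes as the sliding table's: x and y along its two slides, z up.
- frame_bar (a point): Middle of the round black grip bar (10 mm thick, 152 mm long, along the table's x) on two arms at the frame's free edge, 230 mm from the hinge axis, with a 45 mm gap to the frame for a finger. Frame down: 80 mm above the bench, right of the table. Swings up and to the left; held lightly, it turns between the fingers. Axes turn with the frame, the table's when down.
- mat: Fixed cork mat, 230 x 230 x 3 mm, on the bench to the right; the lifts start on it. Origin under its centre.
- lift_d: Black rubber heel lift, D-shaped, 16 mm thick: D-shaped, straight edge at x = -25 mm, 48 mm wide in y, rounded to a half circle of radius 24 mm about the origin towards +x; it fits its nest only with the round side the right way (nest and lift axes alike). Lies flat; origin at the centre of its underside, straight below the white dot on its top. May be absent.
- lift_square: Black rubber heel lift, square, 16 mm thick: 38 x 38 mm. Lies flat; origin at the centre of its underside, straight below the white dot on its top. May be absent.
- lift_round: Black rubber heel lift, round, 16 mm thick: 36 mm across. Lies flat; origin at the centre of its underside, straight below the white dot on its top. May be absent.
- lift_bar: Black rubber heel lift, narrow oblong, 16 mm thick: 44 mm long (x) x 20 mm wide (y). Lies flat; origin at the centre of its underside, straight below the white dot on its top. May be absent.
- nest_d (a point): Centre of the floor of the D-shaped nest, far left on the sliding table: a 5 mm deep recess, 2.5 mm wider than its lift on every side, floor 58 mm above the bench. Nests are 76 mm apart; axes as the sliding table's: x and y along its two slides, z up, and the lift lies with its own axes along these.
- nest_square (a point): Centre of the floor of the square nest, far right on the sliding table: a 5 mm deep recess, 2.5 mm wider than its lift on every side, floor 58 mm above the bench. Nests are 76 mm apart; axes as the sliding table's: x and y along its two slides, z up, and the lift lies with its own axes along these.
- nest_round (a point): Centre of the floor of the round nest, near left on the sliding table: a 5 mm deep recess, 2.5 mm wider than its lift on every side, floor 58 mm above the bench. Nests are 76 mm apart; axes as the sliding table's: x and y along its two slides, z up, and the lift lies with its own axes along these.
- nest_bar (a point): Centre of the floor of the narrow oblong nest, near right on the sliding table: a 5 mm deep recess, 2.5 mm wider than its lift on every side, floor 58 mm above the bench. Nests are 76 mm apart; axes as the sliding table's: x and y along its two slides, z up, and the lift lies with its own axes along these.
- polish_jar: Bystander: black polish jar with yellow lid, 66 mm across, 60 mm tall, on the left. Origin under its centre.
- glue_tin: Bystander: red glue tin, 72 mm across, 130 mm tall, on the left. Origin under its centre.
- wax_pot: Bystander: small amber wax pot with yellow lid, 52 mm across, 45 mm tall, beyond the mat. Origin under its centre.
Mind the look-alikes: they are no part of the job. What is shaped like the lift_d but green, pink or yellow is not meant.

How it is judged:
On the way, in this order (a step that is already met when the one before it is completed fails the run):
1. every lift present lies down in the nest of its own shape, with the table in its loading corner and the frame open (distance between lift_d and nest_d below 0.006 m and z of lift_d in the frame of nest_d below 0.003 m and distance between lift_square and nest_square below 0.006 m and z of lift_square in the frame of nest_square below 0.003 m and distance between lift_round and nest_round below 0.006 m and z of lift_round in the frame of nest_round below 0.003 m and distance between lift_bar and nest_bar below 0.006 m and z of lift_bar in the frame of nest_bar below 0.003 m and value of joint each of slide_x, slide_y below 0.006 m and value of joint frame above 1.2 rad), for 0.2 s.
2. the frame is folded down over the lifts (value of joint frame below 0.08 rad and distance between lift_d and nest_d below 0.006 m and z of lift_d in the frame of nest_d below 0.003 m and distance between lift_square and nest_square below 0.006 m and z of lift_square in the frame of nest_square below 0.003 m and distance between lift_round and nest_round below 0.006 m and z of lift_round in the frame of nest_round below 0.003 m and distance between lift_bar and nest_bar below 0.006 m and z of lift_bar in the frame of nest_bar below 0.003 m), for 0.2 s.
3. the D-shaped lift, in its nest under the closed frame, stands still with its dot within 5 mm of the needle's axis for 1 s (horizontal distance between lift_d and pointer below 0.005 m and angle between the z axis of lift_d and the z axis of frame_bar, either way round below 0.1 rad and linear speed of lift_d below 0.01 m/s and distance between lift_d and nest_d below 0.006 m and z of lift_d in the frame of nest_d below 0.003 m), for 1 s.
4. the square lift, in its nest under the closed frame, stands still with its dot within 5 mm of the needle's axis for 1 s (horizontal distance between lift_square and pointer below 0.005 m and angle between the z axis of lift_square and the z axis of frame_bar, either way round below 0.1 rad and linear speed of lift_square below 0.01 m/s and distance between lift_square and nest_square below 0.006 m and z of lift_square in the frame of nest_square below 0.003 m), for 1 s.
5. the round lift, in its nest under the closed frame, stands still with its dot within 5 mm of the needle's axis for 1 s (horizontal distance between lift_round and pointer below 0.005 m and angle between the z axis of lift_round and the z axis of frame_bar, either way round below 0.1 rad and linear speed of lift_round below 0.01 m/s and distance between lift_round and nest_round below 0.006 m and z of lift_round in the frame of nest_round below 0.003 m), for 1 s.
6. the narrow oblong lift, in its nest under the closed frame, stands still with its dot within 5 mm of the needle's axis for 1 s (horizontal distance between lift_bar and pointer below 0.005 m and angle between the z axis of lift_bar and the z axis of frame_bar, either way round below 0.1 rad and linear speed of lift_bar below 0.01 m/s and distance between lift_bar and nest_bar below 0.006 m and z of lift_bar in the frame of nest_bar below 0.003 m), for 1 s.
At the end, for the whole second after the job is handed in: Every lift present lies in the nest of its own shape (origin within 6 mm of the nest's point, less than 3 mm above its floor), the table is within 6 mm of both stops of its loading corner, the frame is down (below 0.08 rad) and all is at rest (all of step 2 and value of joint each of slide_x, slide_y below 0.006 m and linear speed of each of lift_d, lift_square, lift_round, lift_bar below 0.02 m/s); the robot touches nothing.
It fails at once if the polish jar is shifted by more than 30 mm (distance of polish_jar from where it was at the start of the episode above 0.03 m).
It fails at once if the glue tin is shifted by more than 30 mm (distance of glue_tin from where it was at the start of the episode above 0.03 m).
It fails at once if the wax pot is shifted by more than 30 mm (distance of wax_pot from where it was at the start of the episode above 0.03 m).
Of lift_d, lift_square, lift_round, lift_bar only 2 to 3 are there at a start; the rules pass over those that are not, and their reading is None.
At some moment in a run one of lift_d, lift_square, lift_round, lift_bar may be knocked a few centimetres aside while the robot is not near it.
Once in a run the grip may slacken for a moment while it holds something.
It also fails if it takes over 210 s, if anything falls off the work surface, if the arm or the gripper's body presses on something with over 40 N, if the wrist force passes 120 N, or if a joint passes its speed limit or range.

## Robot

A 6-joint arm with a two-finger parallel gripper is mounted at the origin on the work surface. World frame = base frame: x ahead of the robot, y to its left, z up, the work surface at z = 0. Lengths are in m, angles in rad, forces in N, time in s.
With the tool pointing down it reaches from about 0.3 to 0.775 m from the base axis. Payload 14.6 kg.
Tool frame: the origin (TCP) lies midway between the tips of the shut fingers; the grasp point (between the pads) lies 19 mm behind it (ctrl.pinch_z is the z of the grasp point in the tool frame, in m); z points along the fingers, y is the line along which they close (so a half turn about z gives the same grasp; the last joint's range is limited). The gripper opens to 94 mm and grips with 3 to 60 N. Pads are 16 mm wide; open, the fingers measure 119 mm over their backs; the gripper's body (75 mm by 177 mm) begins 78 mm behind the grasp point.
Start: joints at [-1.175, 0.3, 1.521, -0, 1.321, -0.067], TCP at [0.246, -0.492, 0.166] pointing down, gripper open.
Joint ranges: [-3.03, 3.03], [-0.79, 2.21], [0.23, 2.52], [-1.04, 4.18], [0, 3.07], [-2.55, 2.55]. Speed limits (rad/s): [2.22, 2.22, 2.57, 3.14, 3.14, 3.14].

## Interface

Orientations are given as [roll, pitch, yaw] about the fixed x, y, z axes, in that order (R = Rz(yaw) Ry(pitch) Rx(roll)).
In Python, from station import ctrl, camera, ticket gives the robot as it stands. The module is installed in compiled form; this text tells all that it offers.
- The arm moves only by the shell command python3 -m inch 'ROWS' [FORCE]. ROWS is text: rows parted by semicolons, each of 7 numbers parted by spaces: the opening, from -1 (shut) to 1 (fully open), then the shift along the tool's x, y, z in units of 0.03 m (1.0 is 0.03 m), then the turn, a rotation vector about the tool's x, y, z in units of 10 degrees (1.0 is 10 degrees). In form: grip dx dy dz rx ry rz; .... A call has 1 to 10 rows; each row shifts and turns the commanded pose from where the row before left it, along the tool's axes as they then stand; what a row does not reach is not made up. A row lasts 1/8 s, in which the tool goes at most 62.5 mm and 10.7 degrees, less where a joint would pass 70% of its speed; a pose out of reach is approached as far as the arm can. A call with a number of a shift or a turn outside -1 to 1 is refused whole. A call with a gripper value outside its range is refused whole. The fingers move at their own pace and stop on an object; FORCE is the grip in N (left out, the last holds). Time passes only in rows, so rows that do not move let the fingers close. It gives the time, the measured TCP pose, the force, the opening and the grip force at its end, in the units of the state.
- ctrl.get_obs(): the state, without advancing time (a new reading comes with each control period).
- camera(name): name is "side" or "top"; returns a dict with "img" (400x640x3 uint8, blue, green, red), "range_z" (400x640 float32, m along the optical axis (not along the pixel's ray), 0 where there is no reading), "intrinsics" (3x3 intrinsics, pixels), "view" (4x4, takes a point from world to camera coordinates). Camera axes: x right, y down, z forward; pixel columns grow to the right and rows downward; lengths in m; the calibration is good to about 2 mm. A picture is of the moment at which its call begins.
- ticket.hand_in(): hands the job in; it is judged then, once.
The state is a dict: "time_s": time; "qpos": joint angles; "joint_vel": joint speeds; "tau": joint torques, N m; "ee_pos": TCP position; "eef_rot": TCP orientation; "force": force on the tool from outside, world axes, zero at the start; "moment": the same for the moment, N m; "grip_width": finger opening in m; "grip_force": force on a finger pad.
Only numpy, scipy, OpenCV 4.12 (cv2) and the standard library are available. Lean on these libraries where they do the work, as an engineer would, in place of code of your own. Each camera call takes 0.05 s, during which the arm holds its last target. There are 200 camera calls.

## Working session

There is one attempt and no reset: what is moved stays moved. The work goes in short steps, Python scripts to look and compute and a shell command to move; the robot and the scene stay as the last step left them, time stands still between calls to the robot, and variables do not carry over. Pictures are saved under pics/ and viewed, at most 14 in all, crops included, and the job is handed in when it is done.

```bash
mkdir -p pics
python3 - <<'E'
from station import ctrl,camera
import cv2,numpy as np
o=ctrl.get_obs();print(o['time_s'],o['ee_pos'],o['eef_rot'],o['grip_width'],ctrl.pinch_z)
for n in('top','side'):
    c=camera(n);cv2.imwrite(f'pics/{n}0.png',c['img']);print(c['intrinsics'],c['view'])
    np.savez(f'{n}0.npz',**c)
E
```

```text
0.0 [ 0.24542429 -0.49185398  0.16519345] [-3.14045510e+00 -6.37167707e-05  4.62850973e-01] 0.0940776745049994 -0.0188
[[502.06499753   0.         319.15331366]
 [  0.         502.06499753 200.06700377]
 [  0.           0.           1.        ]] [[-2.09189229e-02 -9.99780221e-01  1.38157350e-03  5.80544992e-02]
 [-9.93558448e-01  2.06347641e-02 -1.11426280e-01  5.16094445e-01]
 [ 1.11373283e-01 -3.70359179e-03 -9.93771742e-01  1.46896908e+00]
 [ 0.00000000e+00  0.00000000e+00  0.00000000e+00  1.00000000e+00]]
[[485.48457091   0.         323.65738857]
 [  0.         485.48457091 201.0935366 ]
 [  0.           0.           1.        ]] [[ 0.82954246  0.55837813 -0.00855393 -0.45768738]
 [ 0.36337035 -0.55133797 -0.75099164 -0.08168839]
 [-0.42405341  0.61987121 -0.66025631  1.85825766]
 [ 0.          0.          0.          1.        ]]
```

View pics/top0.png

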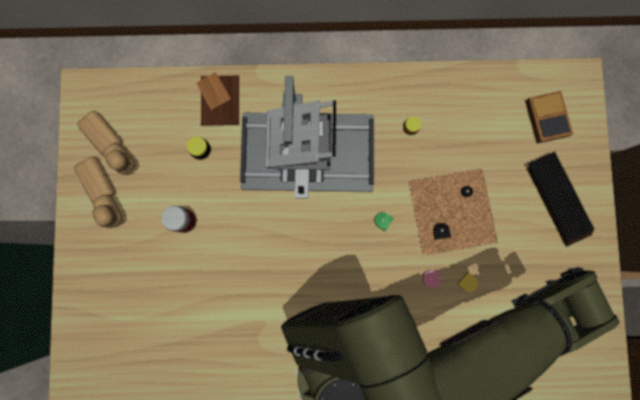

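View pics/side0.png

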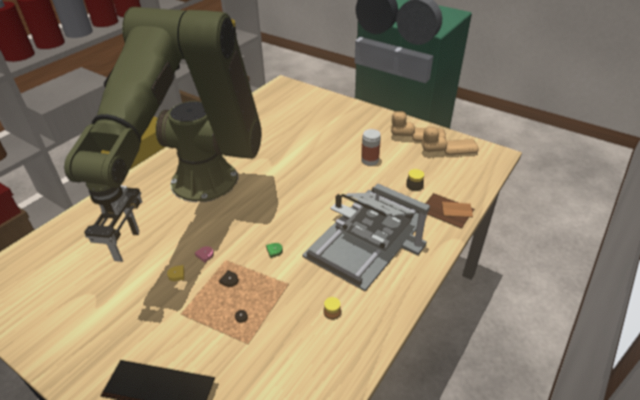

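```bash
cat > h.py <<'E'
import cv2,numpy as np
def load(n,tag=None):
    from station import camera
    c=camera(n)
    if tag: cv2.imwrite(f'pics/{n}{tag}.png',c['img']); np.savez(f'{n}{tag}.npz',**c)
    return c
def ray(c,u,v,z):
    K,V=c['intrinsics'],c['view'];R,t=V[:3,:3],V[:3,3]
    o=-R.T@t;d=R.T@np.linalg.inv(K)@[u,v,1]
    return (o+d*(z-o[2])/d[2])
def proj(c,P):
    P=np.atleast_2d(P);q=(c['intrinsics']@(c['view'][:3,:3]@P.T+c['view'][:3,3:4])).T
    return q[:,:2]/q[:,2:]
def cloud(c):
    h,w=c['range_z'].shape;v,u=np.mgrid[:h,:w];z=c['range_z']
    K=c['intrinsics'];p=np.stack([(u-K[0,2])/K[0,0]*z,(v-K[1,2])/K[1,1]*z,z],-1)
    return (p-c['view'][:3,3])@c['view'][:3,:3]
E
python3 - <<'E'
from h import *
t=np.load('top0.npz');s=np.load('side0.npz')
a=cv2.resize(t['img'][60:265,230:510],None,fx=2.85,fy=2.85,interpolation=cv2.INTER_CUBIC);cv2.imwrite('pics/ct.png',a)
b=cv2.resize(s['img'][170:350,170:430],None,fx=3,fy=3,interpolation=cv2.INTER_CUBIC);cv2.imwrite('pics/cs.png',b)
C=cloud(t)
for (u,v) in [(242,113),(374,115),(373,190),(241,189)]: print('bed',ray(t,u,v,.015).round(3))
print('cent',ray(t,307.5,151.7,.015).round(4))
for (u,v) in [(302,188),(441,230),(467,191),(335,130),(300,170),(270,160),(325,160),(320,105),(290,100)]: print(u,v,C[v,u].round(3))
g=cv2.cvtColor(t['img'],cv2.COLOR_BGR2GRAY)
n,l,st,ce=cv2.connectedComponentsWithStats((g[165:260,405:500]<45).astype(np.uint8))
print(st,ce+[405,165])
E
```

```text
bed [0.793 0.278 0.015]
bed [ 0.778 -0.127  0.015]
bed [ 0.546 -0.116  0.015]
bed [0.557 0.282 0.015]
cent [0.6676 0.0796 0.015 ]
302 188 [0.544 0.095 0.109]
441 230 [ 0.421 -0.315  0.016]
467 191 [ 0.537 -0.399  0.018]
335 130 [0.683 0.002 0.213]
300 170 [0.604 0.102 0.057]
270 160 [0.63  0.187 0.088]
325 160 [0.632 0.028 0.061]
320 105 [0.761 0.04  0.184]
290 100 [0.776 0.122 0.186]
[[   0    0   95   95 8779]
 [  56   22   11    9   68]
 [  29   59   16   15  178]] [[452.11721153 211.77765121]
 [466.01470588 191.13235294]
 [440.86516854 230.93820225]]
```

View pics/ct.png

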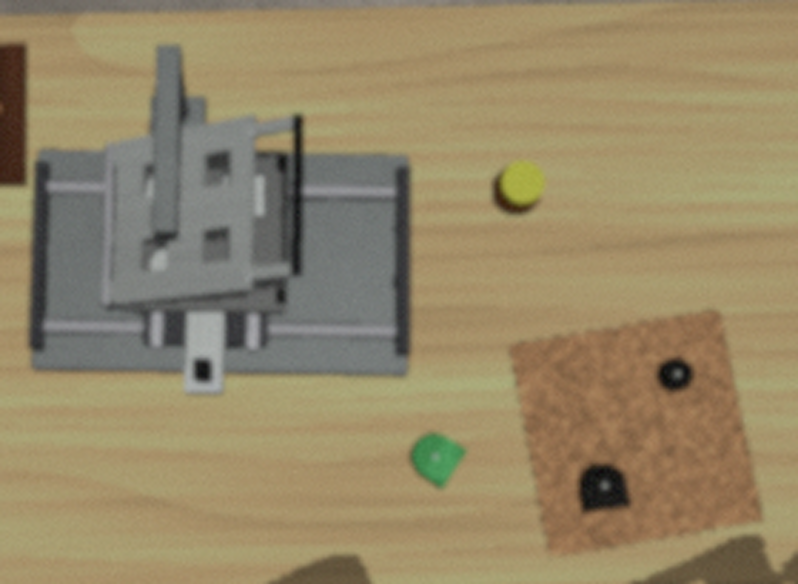

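View pics/cs.png

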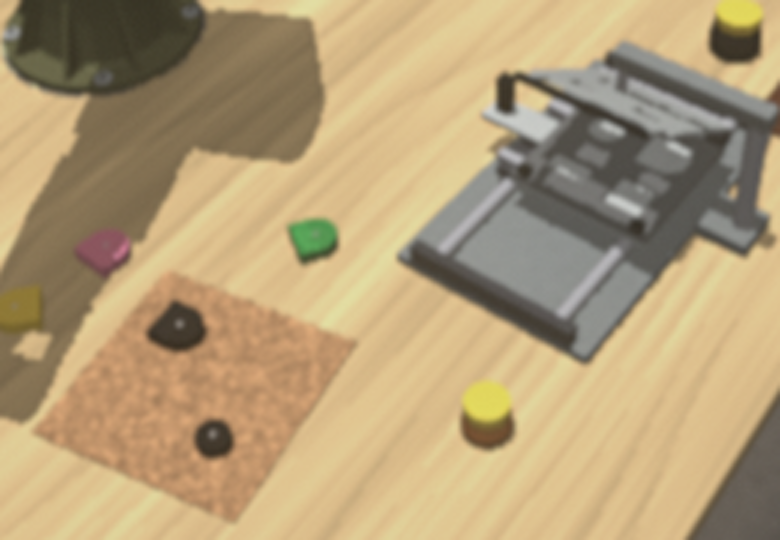

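Run:
```python
from h import *
for n in('top0','side0'):
    c=np.load(n+'.npz');C=cloud(c);X,Y,Z=C[...,0],C[...,1],C[...,2]
    m=(c['range_z']>0)&(X>.5)&(X<.83)&(Y>-.16)&(Y<.32)
    b=m&(Z>.009)&(Z<.024)
    b=cv2.morphologyEx(b.astype(np.uint8),cv2.MORPH_OPEN,np.ones((3,3)))
    P=C[b>0][:,:2].astype(np.float32)
    # keep within main body percentiles
    r=cv2.minAreaRect(P*1000);print(n,'bed',r,len(P))
    # frame plane: points z .09-.16 grey
    f=m&(Z>.1)&(Z<.16)&(X>.57)&(X<.74);Q=C[f]
    for _ in range(8):
        A=np.c_[Q[:,:2],np.ones(len(Q))];k=np.linalg.lstsq(A,Q[:,2],rcond=None)[0]
        e=abs(A@k-Q[:,2]);Q=Q[e<max(.005,np.median(e)*2)]
    print('plane',k,np.degrees(np.arctan(np.hypot(*k[:2]))),len(Q))
    bar=m&(c['img'].max(-1)<45)&(Z>.17);print('bar',C[bar].mean(0),C[bar].min(0),C[bar].max(0))
    po=m&(Z>.1)&(Z<.115)&(X<.57);print('post',np.median(C[po],0),po.sum())
    # lifts
    g=c['img'].max(-1).astype(int); L=(X>.36)&(X<.62)&(Y<-.24)&(Y>-.48)&(g<75)
    k,l,st,ce=cv2.connectedComponentsWithStats(cv2.morphologyEx(L.astype(np.uint8),cv2.MORPH_CLOSE,np.ones((5,5))))
    for i in range(1,k):
        if st[i,4]<50: continue
        x,y,w,h,a=st[i];sub=c['img'][y:y+h,x:x+w].min(-1).astype(float)*(l[y:y+h,x:x+w]==i)
        sub=cv2.GaussianBlur(sub,(3,3),0);v,u=np.unravel_index(sub.argmax(),sub.shape)
        win=np.zeros_like(sub);win[max(v-2,0):v+3,max(u-2,0):u+3]=1;W=win*np.clip(sub-60,0,None)
        vv,uu=np.mgrid[:h,:w];
        pu,pv=(W*uu).sum()/W.sum()+x,(W*vv).sum()/W.sum()+y
        print('lift',st[i],sub.max(),(pu,pv),ray(c,pu,pv,.019).round(4))
        if n=='top0':
            cs,_=cv2.findContours((l==i).astype(np.uint8),cv2.RETR_EXTERNAL,2)
            W=np.array([ray(c,p[0][0],p[0][1],.019)[:2]*1000 for p in cs[0]],np.float32);print(cv2.minAreaRect(W))
```

```text
top0 bed ((687.8663330078125, 78.83114624023438), (396.95263671875, 280.846435546875), 87.46858215332031) 3870
plane [-0.02411256 -0.6680749   0.22960054] 33.76311957906723 861
bar [0.67823538 0.00550821 0.2138094 ] [0.61859356 0.00115643 0.20620407] [0.75875668 0.00878439 0.22126689]
post [0.54135435 0.09837149 0.10735032] 43
lift [461 186  12  11  98] 77.9375 (np.float64(467.42261251372116), np.float64(190.6344676180022)) [ 0.5376 -0.3996  0.019 ]
((536.5178833007812, -396.74822998046875), (31.947160720825195, 31.612083435058594), 60.87375259399414)
lift [434 223  17  16 216] 81.5625 (np.float64(441.73956594323874), np.float64(229.9540901502504)) [ 0.421  -0.3166  0.019 ]
((419.3778076171875, -316.8456726074219), (47.858455657958984, 44.73027801513672), 88.80652618408203)
side0 bed ((689.65478515625, 71.30030822753906), (392.8716735839844, 275.5173034667969), 87.39043426513672) 2246
plane [-0.03107643 -0.67634964  0.23385959] 34.10048350505223 220<stdin>:16: RuntimeWarning: Mean of empty slice.
  ret = um.true_divide(
Traceback (most recent call last):
ValueError: zero-size array to reduction operation minimum which has no identity
```

```bash
cat > w.py <<'E'
# usage: w.py x y z yawdeg|- : units needed in tool axes from the measured pose (tool down)
import sys,numpy as np
from station import ctrl
from scipy.spatial.transform import Rotation as R
o=ctrl.get_obs();r=R.from_euler('xyz',o['eef_rot']);p=np.array(o['ee_pos'])
print('t',round(o['time_s'],2),'p',p.round(4),'rpy',np.degrees(o['eef_rot']).round(2),'F',np.round(o['force'],1),'w',round(o['grip_width'],4),'gf',round(float(o['grip_force']),1))
if len(sys.argv)>3:
    t=np.array([float(a) for a in sys.argv[1:4]])
    tr=r if len(sys.argv)<5 else R.from_euler('xyz',[np.pi,0,np.radians(float(sys.argv[4]))])
    print('turn units',np.degrees((r.inv()*tr).as_rotvec()).round(2)/10,'shift units if turned',(tr.inv().apply(t-p)/.03).round(2),'if not turned',(r.inv().apply(t-p)/.03).round(2))
E
python3 -m inch '1 0 0 -1 0 0 1;0.5 0 0 -1 0 0 1;0 0 0 -1 0 0 0.89;0 0.7 -0.86 0 0 0 0;0 0.7 -0.86 0 0 0 0;0 0.7 -0.86 0 0 0 0;0 0.7 -0.86 0 0 0 0;0 0.7 -0.86 0 0 0 0;0 0.7 -0.86 0 0 0 0;0 0.7 -0.86 0 0 0 0'
python3 -m inch '-0.06 0.7 -0.86 0 0 0 0;-0.06 0.7 -0.86 0 0 0 0;-0.06 0.7 -0.86 0 0 0 0;-0.06 0.7 -0.86 0 0 0 0;-0.06 0.7 -0.86 0 0 0 0;-0.06 0.7 -0.86 0 0 0 0;-0.06 0.7 -0.86 0 0 0 0;-0.06 0.7 -0.86 0 0 0 0;-0.06 0.7 -0.86 0 0 0 0;-0.06 0 0 0 0 0 0'
python3 w.py .688 .0055 .189 -2.4
```

```text
time_s: 1.35
ee_pos: [0.4005, -0.3168, 0.2555]
eef_rot: [-3.141, 0.0, -0.042]
force: [0.0, -0.5, 0.3]
grip_width: 0.0472
grip_force: 0.0
time_s: 2.6
ee_pos: [0.599, -0.0922, 0.2548]
eef_rot: [-3.141, 0.001, -0.039]
force: [0.6, -0.4, -0.0]
grip_width: 0.0443
grip_force: 0.0
t 2.6 p [ 0.599  -0.0922  0.2548] rpy [-1.7998e+02  8.0000e-02 -2.2600e+00] F [ 0.6 -0.4 -0. ] w 0.0443 gf 0.0
turn units [-0.002  0.008  0.014] shift units if turned [ 2.83 -3.38  2.19] if not turned [ 2.84 -3.37  2.19]
```

```bash
python3 -m inch '-0.06 0.71 -0.84 0 0 0 0;-0.06 0.71 -0.84 0 0 0 0;-0.06 0.71 -0.84 0 0 0 0;-0.06 0.71 -0.84 0 0 0 0;-0.06 0 0 0 0 0 0;-0.06 0 0 0.6 0 0 0;-0.06 0 0 0.6 0 0 0;-0.06 0 0 0.5 0 0 0;-0.06 0 0 0.5 0 0 0;-0.06 0 0 0 0 0 0'
python3 w.py .688 .0055 .189 -2.4
python3 - <<'E'
from h import *
c=load('side','1');cv2.imwrite('pics/s1c.png',cv2.resize(c['img'][100:290,260:470],None,fx=3,fy=3))
E
```

```text
time_s: 3.85
ee_pos: [0.6872, 0.0032, 0.1886]
eef_rot: [3.142, 0.002, -0.042]
force: [-0.3, 0.3, -0.0]
grip_width: 0.0439
grip_force: 0.0
t 3.85 p [0.6872 0.0032 0.1886] rpy [ 1.8e+02  1.1e-01 -2.4e+00] F [-0.3  0.3 -0. ] w 0.0439 gf 0.0
turn units [0.    0.011 0.   ] shift units if turned [ 0.02 -0.08 -0.01] if not turned [ 0.02 -0.08 -0.01]
```

View pics/s1c.png

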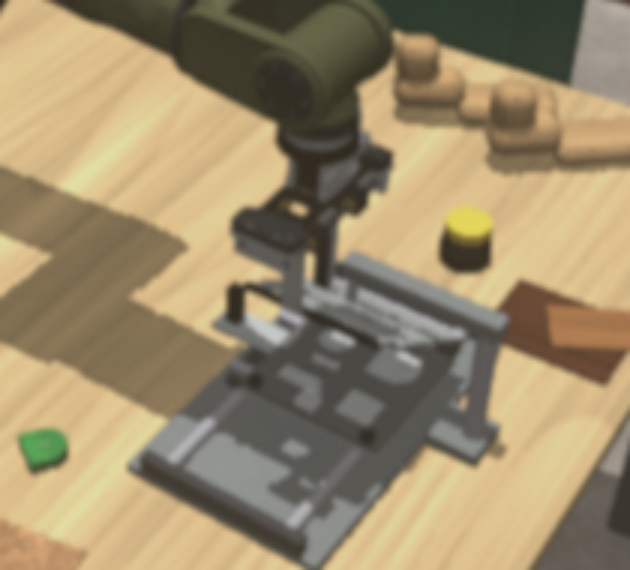

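```bash
python3 -m inch '-0.06 0 -0.08 0 0 0 0;-1 0 0 0 0 0 0;-1 0 0 0 0 0 0;-1 0 0 0 0 0 0;-1 0 0 0 0 0 0' 5
python3 -m inch '-1 0 0.2 0.33 0 0 0;-1 0 0.19 0.33 0 0 0;-1 0 0.17 0.34 0 0 0;-1 0 0.16 0.35 0 0 0;-1 0 0.26 0.72 0 0 0;-1 0 0.18 0.74 0 0 0;-1 0 0.11 0.76 0 0 0;-1 0 0.03 0.7 0 0 0;-1 0 0 0 0 0 0'
python3 w.py
```

```text
time_s: 4.53
ee_pos: [0.6879, 0.0059, 0.1898]
eef_rot: [3.142, -0.0, -0.042]
force: [0.3, -0.1, 0.2]
grip_width: 0.0076
grip_force: 0.0
time_s: 5.65
ee_pos: [0.6851, -0.0338, 0.0593]
eef_rot: [-3.141, 0.003, -0.042]
force: [0.5, -0.1, 0.7]
grip_width: 0.0005
grip_force: 0.0
t 5.65 p [ 0.6851 -0.0338  0.0593] rpy [-179.99    0.19   -2.43] F [ 0.5 -0.1  0.7] w 0.0005 gf 0.0
```

Run:
```python
from h import *
c=load('side','2');cv2.imwrite('pics/s2c.png',cv2.resize(c['img'][100:290,260:470],None,fx=3,fy=3))
C=cloud(c)
t=load('top','2');D=cloud(t);X,Y,Z=D[...,0],D[...,1],D[...,2];g=t['img'].max(-1)
b=(X>.58)&(X<.77)&(Y>-.08)&(Y<.04)&(g<45)
print(b.sum(),np.percentile(D[b],[10,50,90],axis=0).round(3))
```

```text
581 [[ 0.589 -0.064  0.24 ]
 [ 0.649 -0.013  0.381]
 [ 0.688  0.032  0.459]]
```

View pics/s2c.png

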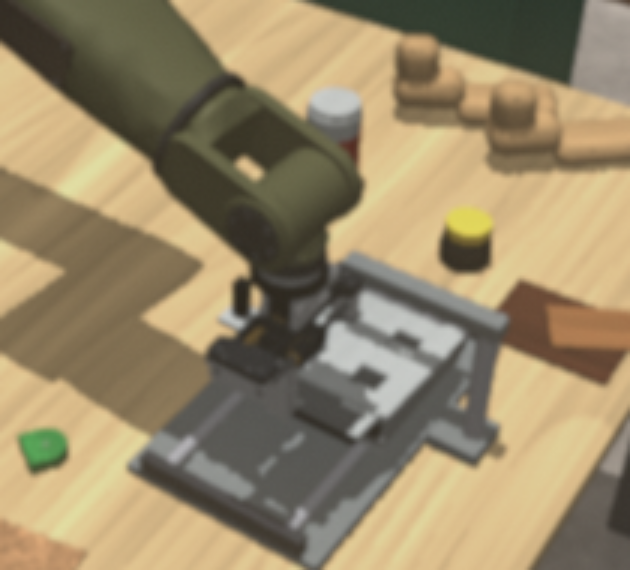

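```bash
python3 -m inch '-1 0 0 -1 0 0 0;-1 0 0 -1 0 0 0;-1 0 0 -1 0 0 0;-1 0 0 -1 0 0 0;-1 0 1 -1 0 0 0;-1 0 1 0 0 0 0;-1 0 1 0 0 0 0;-1 0 1 0 0 0 0;-1 0 1 0 0 0 0;-1 0 1 0 0 0 0'
python3 - <<'E'
from h import *
t=load('top','3');s=load('side','3')
D=cloud(t);X,Y,Z=D[...,0],D[...,1],D[...,2];g=t['img'].max(-1)
b=(X>.58)&(X<.77)&(Y>-.08)&(Y<.04)&(g<45)&(Z<.3)
print(b.sum(),np.percentile(D[b],[10,50,90],axis=0).round(3))
a=cv2.resize(t['img'][90:210,225:390],None,fx=2.6,fy=2.6);b=cv2.resize(s['img'][150:290,290:440],None,fx=2.4,fy=2.4)
o=np.zeros((max(len(a),len(b)),a.shape[1]+b.shape[1],3),np.uint8);o[:len(a),:a.shape[1]]=a;o[:len(b),a.shape[1]:]=b;cv2.imwrite('pics/c3.png',o)
E
```

```text
time_s: 7.0
ee_pos: [0.6788, -0.2136, 0.2126]
eef_rot: [3.141, -0.001, -0.041]
force: [0.2, -0.4, 0.1]
grip_width: 0.0004
grip_force: 0.0
84 [[ 0.636 -0.024  0.096]
 [ 0.684 -0.021  0.101]
 [ 0.743 -0.018  0.106]]
```

View pics/c3.png

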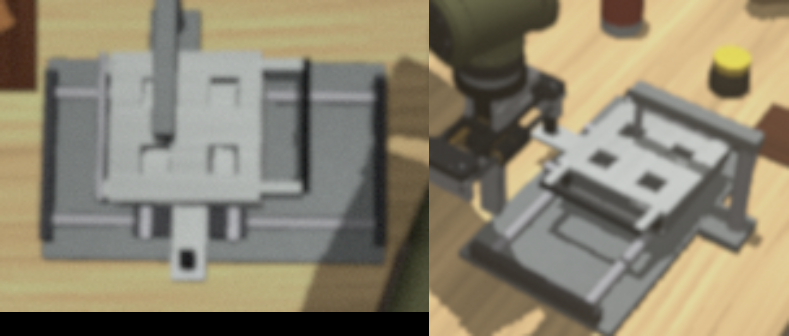

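```bash
python3 - <<'E'
from h import *
for n in('top3','side3'):
    c=np.load(n+'.npz');C=cloud(c);X,Y,Z=C[...,0],C[...,1],C[...,2];g=c['img'].max(-1)
    po=(Z>.098)&(Z<.116)&(X<.58)&(X>.5)&(abs(Y-.1)<.05);print(np.median(C[po],0),C[po].min(0),C[po].max(0))
    v,u=np.nonzero(po)
    if len(u): print(ray(c,u.mean(),v.mean(),.108))
E
python3 w.py .541 .098 .16 -2.4; python3 w.py .541 .098 .069 -2.4
```

```text
[0.54121968 0.1111316  0.10700217] [0.53253414 0.10378658 0.09905919] [0.55033144 0.11866863 0.1128451 ]
[0.54117194 0.11104598 0.108     ]
t 7.1 p [ 0.6783 -0.2155  0.2121] rpy [ 1.7998e+02 -4.0000e-02 -2.5300e+00] F [-0.6  0.6 -0.4] w 0.0003 gf 0.0
turn units [ 0.002 -0.004 -0.013] shift units if turned [ -5.01 -10.25   1.74] if not turned [ -5.04 -10.24   1.73]
t 7.1 p [ 0.6783 -0.2155  0.2121] rpy [ 1.7998e+02 -4.0000e-02 -2.5300e+00] F [-0.6  0.6 -0.4] w 0.0003 gf 0.0
turn units [ 0.002 -0.004 -0.013] shift units if turned [ -5.01 -10.25   4.77] if not turned [ -5.04 -10.24   4.76]
  return _methods._mean(a, axis=axis, dtype=dtype,
  ret = um.true_divide(
Traceback (most recent call last):
ValueError: zero-size array to reduction operation minimum which has no identity
```

```bash
python3 -m inch '0 -0.42 -0.89 0 0 0 0;0 -0.42 -0.89 0 0 0 0;0 -0.42 -0.89 0 0 0 0;0 -0.42 -0.89 0 0 0 0;0 -0.42 -0.89 0 0 0 0;0 -0.42 -0.89 0 0 0 0;0 -0.42 -0.89 0 0 0 0;0 -0.42 -0.89 0 0 0 0;0 -0.42 -0.89 0 0 0 0;0 -0.42 -0.89 0 0 0 0'
python3 -m inch '0 -0.42 -0.89 0 0 0 0;0 -0.42 -0.89 0 0 0 0;0 0 0 0.6 0 0 0;0 0 0 0.6 0 0 0;0 0 0 0.6 0 0 0;0 0 0 0 0 0 0'
python3 w.py .541 .111 .069 -2.4
```

```text
time_s: 8.35
ee_pos: [0.5634, 0.0609, 0.2124]
eef_rot: [-3.141, -0.001, -0.041]
force: [0.0, 0.1, -0.1]
grip_width: 0.0469
grip_force: 0.0
time_s: 9.1
ee_pos: [0.5403, 0.1141, 0.1572]
eef_rot: [-3.142, 0.001, -0.041]
force: [0.8, 0.2, 0.4]
grip_width: 0.047
grip_force: 0.0
t 9.1 p [0.5403 0.1141 0.1572] rpy [-1.80e+02  7.00e-02 -2.34e+00] F [0.8 0.2 0.4] w 0.047 gf 0.0
turn units [-0.     0.007  0.006] shift units if turned [0.03 0.1  2.94] if not turned [0.03 0.1  2.94]
```

```bash
python3 -m inch '0 0.03 0.1 0.6 0 0 0;0 0 0 0.6 0 0 0;0 0 0 0.6 0 0 0;0 0 0 0.6 0 0 0;0 0 0 0.54 0 0 0;-1 0 0 0 0 0 0;-1 0 0 0 0 0 0;-1 0 0 0 0 0 0;-1 0 0 0 0 0 0;-1 0 0 0 0 0 0' 40
python3 -m inch '-1 -0.2 0.4 0 0 0 0;-1 -0.25 0.45 0 0 0 0;-1 -0.25 0.45 0 0 0 0;-1 -0.25 0.45 0 0 0 0;-1 -0.25 0.45 0 0 0 0;-1 -0.25 0.45 0 0 0 0;-1 -0.25 0.45 0 0 0 0;-1 -0.2 0.3 0 0 0 0;-1 0 0 0 0 0 0'
python3 w.py
```

```text
time_s: 10.35
ee_pos: [0.5418, 0.1105, 0.0696]
eef_rot: [-3.142, -0.0, -0.042]
force: [-0.2, -0.2, -1.1]
grip_width: 0.0018
grip_force: 0.0
time_s: 11.48
ee_pos: [0.4803, 0.0104, 0.0695]
eef_rot: [-3.142, -0.0, -0.042]
force: [-0.0, -0.3, 0.3]
grip_width: 0.0004
grip_force: 0.0
t 11.47 p [0.4803 0.0104 0.0695] rpy [-1.80e+02 -1.00e-02 -2.43e+00] F [-0.  -0.3  0.3] w 0.0004 gf 0.0
```

```bash
python3 w.py
python3 - <<'E'
from h import *
from station import ctrl
t=load('top','4');s=load('side','4');o=ctrl.get_obs();p=np.array(o['ee_pos'])
out=[]
for c,(u0,v0,w,h) in((t,(225,90,165,130)),(s,(250,110,190,180))):
    im=cv2.resize(c['img'],None,fx=3,fy=3)
    for z in(0,.0188):
        q=proj(c,p+[0,0,z])[0]*3+1; cv2.circle(im,(int(q[0]),int(q[1])),4,(0,0,255) if z==0 else (255,0,255),1)
    out.append(cv2.resize(im[v0*3:(v0+h)*3,u0*3:(u0+w)*3],(390,int(390*h/w))))
H=max(len(a) for a in out);cv2.imwrite('pics/c4.png',np.hstack([cv2.copyMakeBorder(a,0,H-len(a),0,0,0) for a in out]))
E
```

```text
t 11.47 p [0.4803 0.0104 0.0695] rpy [-1.80e+02 -1.00e-02 -2.43e+00] F [-0.  -0.3  0.3] w 0.0004 gf 0.0
```

View pics/c4.png

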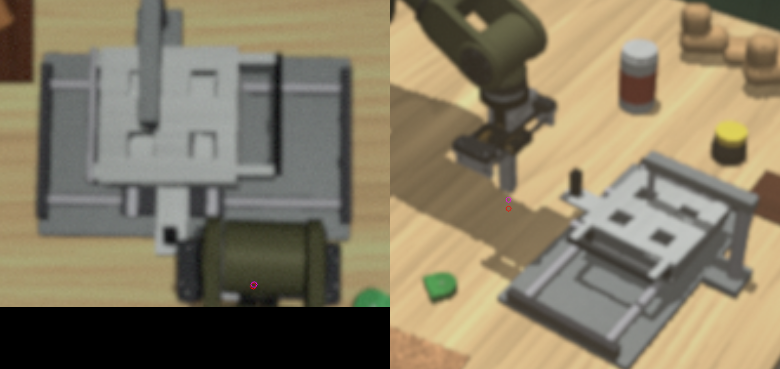

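Run:
```python
from h import *
s=np.load('side4.npz');t=np.load('top4.npz');C=cloud(s);X,Y,Z=C[...,0],C[...,1],C[...,2]
print(proj(s,[.541,.111,.108]),proj(s,[.4803,.0104,.0695]))
m=(abs(X-.48)<.05)&(abs(Y-.01)<.08)&(Z>.03)&(s['range_z']>0)
for lo in np.arange(.03,.2,.015):
    q=C[m&(Z>=lo)&(Z<lo+.015)];print(lo.round(3),len(q),np.median(q,0).round(3) if len(q) else '')
po=(Z>.085)&(Z<.13)&(abs(X-.54)<.04)&(abs(Y-.11)<.04);v,u=np.nonzero(po);print(po.sum(),C[po].mean(0),u.mean(),v.mean(),C[po].max(0))
```

```text
[[339.2252154  192.91110216]] [[307.41223522 211.58705315]]
0.03 0 
0.045 0 
0.06 0 
0.075 0 
0.09 0 
0.105 18 [0.489 0.005 0.117]
0.12 28 [0.487 0.001 0.129]
0.135 32 [0.488 0.001 0.144]
0.15 35 [ 0.488 -0.001  0.159]
0.165 30 [0.488 0.001 0.172]
0.18 15 [ 0.488 -0.001  0.185]
0.195 25 [ 0.482 -0.014  0.207]
49 [0.54589291 0.10747781 0.09910358] 339.85714285714283 196.0204081632653 [0.55550525 0.12175829 0.1081822 ]
```

Run:
```python
from h import *
for tag,p in(('0',[.2454,-.4919,.1652]),('1',[.6872,.0032,.1886]),('2',[.6851,-.0338,.0593]),('3',[.6783,-.2155,.2121]),('4',[.4803,.0104,.0695])):
    for n in('side','top'):
        c=np.load(n+tag+'.npz') if not(n=='top' and tag=='1') else None
        if c is None: continue
        C=cloud(c);p=np.array(p)
        m=(np.hypot(C[...,0]-p[0],C[...,1]-p[1])<.075)&(C[...,2]>p[2]-.03)&(C[...,2]>.1 if tag in'24' else C[...,2]>p[2]-.03)&(C[...,2]<p[2]+.1)&(c['range_z']>0)
        q=C[m]
        print(n+tag,len(q),'minz-p',np.percentile(q[:,2],[0,2,5])-p[2] if len(q) else '', (np.median(q,0)-p).round(3) if len(q) else '', proj(c,p).round(0))
```

```text
side0 275 minz-p [0.03583066 0.03901855 0.04430342] [-0.012  0.038  0.072] [[132. 257.]]
top0 43 minz-p [0.03992765 0.04021458 0.04225049] [ 0.025 -0.04   0.057] [[524. 292.]]
side1 439 minz-p [-0.02809711 -0.02165815 -0.0165799 ] [0.007 0.003 0.025] [[361. 209.]]
side2 139 minz-p [0.04071855 0.04098351 0.04138251] [ 0.009 -0.005  0.062] [[353. 247.]]
top2 3 minz-p [0.04073842 0.04078353 0.04085118] [-0.011  0.067  0.042] [[345. 142.]]
side3 166 minz-p [0.04070735 0.04422268 0.04738632] [ 0.007 -0.012  0.073] [[317. 248.]]
top3 0 minz-p   [[417. 130.]]
side4 125 minz-p [0.04001735 0.04420206 0.0454141 ] [ 0.007 -0.01   0.075] [[307. 212.]]
top4 0 minz-p   [[332. 211.]]
```

```bash
python3 -m inch '0 0 0 -0.8 0 0 0;0 0 0 -0.8 0 0 0;0 0.47 -0.86 0 0 0 0;0 0.47 -0.86 0 0 0 0;0 0.47 -0.86 0 0 0 0;0 0.47 -0.86 0 0 0 0;0 0 0 0 0 0 0;0 0 0 0 0 0 0'
python3 w.py .541 .111 .029 -2.4
```

```text
time_s: 12.58
ee_pos: [0.5408, 0.1115, 0.1172]
eef_rot: [3.141, 0.001, -0.041]
force: [-0.1, -0.7, -0.3]
grip_width: 0.0472
grip_force: 0.0
t 12.57 p [0.5408 0.1115 0.1172] rpy [ 1.7999e+02  3.0000e-02 -2.3600e+00] F [-0.1 -0.7 -0.3] w 0.0472 gf 0.0
turn units [0.001 0.003 0.004] shift units if turned [0.01 0.02 2.94] if not turned [0.01 0.01 2.94]
```

```bash
python3 -m inch '0 0 0 0.6 0 0 0;0 0 0 0.6 0 0 0;0 0 0 0.6 0 0 0;0 0 0 0.6 0 0 0;0 0 0 0.5 0 0 0;-1 0 0 0 0 0 0;-1 0 0 0 0 0 0;-1 0 0 0 0 0 0;-1 0 0 0 0 0 0;-1 0 0 0 0 0 0' 40
python3 w.py
```

```text
time_s: 13.82
ee_pos: [0.5416, 0.1119, 0.031]
eef_rot: [-3.141, -0.001, -0.041]
force: [0.3, 1.7, 5.4]
grip_width: 0.0176
grip_force: 40.0
t 13.82 p [0.5416 0.1119 0.031 ] rpy [-1.7998e+02 -6.0000e-02 -2.3700e+00] F [0.3 1.7 5.4] w 0.0176 gf 40.0
```

```bash
python3 -m inch '-1 -0.25 0.4 0 0 0 0;-1 -0.25 0.45 0 0 0 0;-1 -0.25 0.45 0 0 0 0;-1 -0.25 0.45 0 0 0 0;-1 -0.25 0.45 0 0 0 0;-1 -0.25 0.45 0 0 0 0;-1 -0.25 0.45 0 0 0 0;-1 -0.2 0.4 0 0 0 0;-1 0 0 0 0 0 0'
python3 -m inch '-1 -0.1 0.15 0 0 0 0;-1 -0.1 0.15 0 0 0 0;-1 -0.1 0.1 0 0 0 0;-1 -0.1 0.1 0 0 0 0;-1 0 0 0 0 0 0'
python3 w.py
```

```text
time_s: 14.95
ee_pos: [0.4786, 0.0083, 0.031]
eef_rot: [3.141, -0.001, -0.042]
force: [-1.7, -6.1, 6.7]
grip_width: 0.0177
grip_force: 40.0
time_s: 15.58
ee_pos: [0.4664, -0.0048, 0.0308]
eef_rot: [-3.141, -0.002, -0.042]
force: [2.6, 2.8, 2.4]
grip_width: 0.0178
grip_force: 40.1
t 15.57 p [ 0.4664 -0.0048  0.0308] rpy [-1.7996e+02 -9.0000e-02 -2.3900e+00] F [2.6 2.8 2.4] w 0.0178 gf 40.1
```

```bash
python3 -m inch '-1 -0.1 0.1 0 0 0 0;-1 -0.1 0.1 0 0 0 0;-1 0 0 0 0 0 0'
python3 -m inch '-1 0 0.1 0 0 0 0;-1 0 0.1 0 0 0 0;-1 0 0 0 0 0 0'
python3 -m inch '-1 0 0.1 0 0 0 0;-1 0 0.1 0 0 0 0;-1 0 0 0 0 0 0'
python3 w.py
```

```text
time_s: 15.95
ee_pos: [0.4632, -0.0108, 0.031]
eef_rot: [-3.141, -0.009, -0.042]
force: [27.5, 3.6, -14.9]
grip_width: 0.0174
grip_force: 40.0
time_s: 16.32
ee_pos: [0.4631, -0.0123, 0.031]
eef_rot: [-3.134, -0.008, -0.042]
force: [30.0, 45.6, -13.4]
grip_width: 0.0179
grip_force: 39.9
time_s: 16.7
ee_pos: [0.4628, -0.0148, 0.0309]
eef_rot: [-3.128, -0.008, -0.042]
force: [33.9, 78.1, -13.2]
grip_width: 0.0216
grip_force: 39.8
t 16.7 p [ 0.4628 -0.0148  0.0309] rpy [-179.25   -0.46   -2.41] F [ 33.9  78.1 -13.2] w 0.0216 gf 39.8
```

```bash
python3 -m inch '-1 0.08 -0.2 0 0 0 0;-1 0 0 0 0 0 0'
python3 w.py
python3 -m inch '0 0 0 0 0 0 0;0 0 0 0 0 0 0;0 0 0 0 0 0 0;0 0 0 -0.8 0 0 0;0 0 0 -0.8 0 0 0;0 0 0 -0.8 0 0 0;0 0 0 -0.8 0 0 0;0 0 0 -0.8 0 0 0'
python3 w.py
```

```text
time_s: 16.95
ee_pos: [0.4629, -0.0123, 0.0309]
eef_rot: [-3.135, -0.002, -0.041]
force: [8.7, 42.6, 2.5]
grip_width: 0.018
grip_force: 40.0
t 16.95 p [ 0.4629 -0.0123  0.0309] rpy [-1.7961e+02 -1.4000e-01 -2.3300e+00] F [ 8.7 42.6  2.5] w 0.018 gf 40.0
time_s: 17.95
ee_pos: [0.4614, -0.0174, 0.1511]
eef_rot: [3.141, 0.001, -0.042]
force: [-0.0, 0.5, 0.1]
grip_width: 0.0468
grip_force: 0.0
t 17.95 p [ 0.4614 -0.0174  0.1511] rpy [ 1.7999e+02  3.0000e-02 -2.4200e+00] F [-0.   0.5  0.1] w 0.0468 gf 0.0
```

Run:
```python
from h import *
t=load('top','5')
C=cloud(t);X,Y,Z=C[...,0],C[...,1],C[...,2];g=t['img'].max(-1)
b=(X>.5)&(X<.72)&(Y<-.08)&(Y>-.2)&(g<60)&(Z>.05)&(Z<.2);print(b.sum(),np.percentile(C[b],[5,25,50,75,95],axis=0).round(4))
L=np.polyfit(C[b][:,0],C[b][:,1],1);print(L)
```

```text
51 [[ 0.5499 -0.1479  0.0976]
 [ 0.5754 -0.1468  0.1016]
 [ 0.6088 -0.1458  0.1035]
 [ 0.6448 -0.1446  0.1051]
 [ 0.6742 -0.1434  0.1071]]
[-0.03100823 -0.12683708]
```

```bash
python3 -m inch '0 0.85 0.68 0 0 0 0;0 0.85 0.68 0 0 0 0;0 0.85 0.68 0 0 0 0;0 0.85 0.68 0 0 0 0;0 0.85 0.68 0 0 0 0;0 0.85 0.69 0 0 0 0;0 0 0 0 0 0 0;0 0 0 0.8 0 0 0;0 0 0 0.8 0 0 0;0 0 0 0 0 0 0'
python3 w.py .609 -.1465 .040 -2.4
```

```text
time_s: 19.25
ee_pos: [0.608, -0.1454, 0.1007]
eef_rot: [-3.141, 0.004, -0.042]
force: [-0.5, -0.0, 0.7]
grip_width: 0.047
grip_force: 0.0
t 19.25 p [ 0.608  -0.1454  0.1007] rpy [-179.95    0.21   -2.38] F [-0.5 -0.   0.7] w 0.047 gf 0.0
turn units [-0.005  0.021  0.002] shift units if turned [0.03 0.03 2.02] if not turned [0.04 0.04 2.02]
```

```bash
python3 -m inch '0 0.03 0.03 0.6 0 0 0;0 0 0 0.6 0 0 0;0 0 0 0.5 0 0 0;0 0 0 0.3 0 0 0;-1 0 0 0 0 0 0;-1 0 0 0 0 0 0;-1 0 0 0 0 0 0;-1 0 0 0 0 0 0;-1 0 0 0 0 0 0;-1 0 0 0 0 0 0' 8
python3 w.py
```

```text
time_s: 20.5
ee_pos: [0.6104, -0.1467, 0.0425]
eef_rot: [-3.141, -0.0, -0.041]
force: [0.9, 4.1, 1.3]
grip_width: 0.0097
grip_force: 8.0
t 20.5 p [ 0.6104 -0.1467  0.0425] rpy [-1.7998e+02 -1.0000e-02 -2.3700e+00] F [0.9 4.1 1.3] w 0.0097 gf 8.0
```

```bash
python3 -m inch '-1 0 -0.1 -0.76 0 0 0;-1 0 -0.17 -0.75 0 0 0;-1 0 -0.25 -0.73 0 0 0;-1 0 -0.32 -0.7 0 0 0;-1 0 -0.39 -0.66 0 0 0;-1 0 -0.45 -0.62 0 0 0;-1 0 -0.51 -0.57 0 0 0;-1 0 -0.57 -0.52 0 0 0'
python3 -m inch '-1 0 -0.62 -0.46 0 0 0;-1 0 -0.66 -0.39 0 0 0;-1 0 -0.69 -0.33 0 0 0;-1 0 -0.72 -0.26 0 0 0;-1 0 -0.74 -0.18 0 0 0;-1 0 -0.76 -0.11 0 0 0;-1 0 -0.77 -0.03 0 0 0;-1 0 -0.6 0.03 0 0 0;-1 0 0 0 0 0 0'
python3 w.py
```

```text
time_s: 21.5
ee_pos: [0.6135, -0.0636, 0.2027]
eef_rot: [3.141, 0.001, -0.042]
force: [-4.2, 0.9, -3.9]
grip_width: 0.0098
grip_force: 8.0
time_s: 22.62
ee_pos: [0.6207, 0.104, 0.2532]
eef_rot: [-3.141, 0.0, -0.04]
force: [0.2, 0.9, 1.9]
grip_width: 0.0096
grip_force: 8.0
t 22.62 p [0.6207 0.104  0.2532] rpy [-1.7997e+02  1.0000e-02 -2.2800e+00] F [0.2 0.9 1.9] w 0.0096 gf 8.0
```

```bash
python3 -m inch '-0.3 0 0 0 0 0 0;-0.3 0 0 0 0 0 0;-0.3 0 0 0 0 0 0;-0.3 0 0 0 0 0 0;0 0 0 -1 0 0 0;0 0 0 -1 0 0 0;0 -0.5 1 0 0 0 0;0 -0.5 1 0 0 0 0;0 -0.5 1 0 0 0 0;0 -0.5 1 0 0 0 0'
python3 -m inch '0 -0.5 1 0 0 0 0;0 -0.5 1 0 0 0 0;0 -0.5 1 0 0 0 0;0 0 0 0 0 0 0'
python3 w.py
cat > lifts.py <<'E'
import sys
from h import *
tag=sys.argv[1]
for n in('top','side'):
    c=load(n,tag);C=cloud(c);X,Y,Z=C[...,0],C[...,1],C[...,2]
    g=c['img'].max(-1).astype(int); L=(X>.34)&(X<.64)&(Y<-.22)&(Y>-.5)&(g<75)&(Z<.06)
    k,l,st,ce=cv2.connectedComponentsWithStats(cv2.morphologyEx(L.astype(np.uint8),cv2.MORPH_CLOSE,np.ones((5,5))))
    for i in range(1,k):
        if st[i,4]<50: continue
        x,y,w,h,a=st[i];sub=c['img'][y:y+h,x:x+w].min(-1).astype(float)*(l[y:y+h,x:x+w]==i)
        v,u=np.unravel_index(cv2.GaussianBlur(sub,(3,3),0).argmax(),sub.shape)
        win=np.zeros_like(sub);win[max(v-2,0):v+3,max(u-2,0):u+3]=1;W=win*np.clip(sub-45,0,None);vv,uu=np.mgrid[:h,:w]
        pu,pv=(W*uu).sum()/W.sum()+x,(W*vv).sum()/W.sum()+y
        print(n,st[i],sub.max(),'dot px',round(pu,1),round(pv,1),'world',ray(c,pu,pv,.019).round(4),'depth z',C[int(pv),int(pu),2].round(3))
        if n=='top':
            cs,_=cv2.findContours((l==i).astype(np.uint8),cv2.RETR_EXTERNAL,2)
            print(cv2.minAreaRect(np.array([ray(c,p[0][0],p[0][1],.019)[:2]*1000 for p in cs[0]],np.float32)))
E
python3 lifts.py 6
python3 - <<'E'
from h import *
t=np.load('top6.npz');cv2.imwrite('pics/c6.png',np.hstack([cv2.resize(t['img'][90:220,235:385],None,fx=2.6,fy=2.6),cv2.resize(t['img'][180:250,420:490],(338,338),interpolation=cv2.INTER_CUBIC)]))
E
```

```text
time_s: 23.88
ee_pos: [0.5551, -0.016, 0.3137]
eef_rot: [3.142, -0.0, -0.042]
force: [-0.0, -0.4, 0.2]
grip_width: 0.047
grip_force: 0.0
time_s: 24.38
ee_pos: [0.5064, -0.1045, 0.314]
eef_rot: [3.141, -0.001, -0.044]
force: [0.4, 1.4, 0.1]
grip_width: 0.047
grip_force: 0.0
t 24.38 p [ 0.5064 -0.1045  0.314 ] rpy [ 1.7999e+02 -3.0000e-02 -2.5300e+00] F [0.4 1.4 0.1] w 0.047 gf 0.0
top [456 192  11  11  97] 84.0 dot px 461.8 196.4 world [ 0.5204 -0.3818  0.019 ] depth z 0.025
((518.8665161132812, -379.2785339355469), (30.079113006591797, 30.5612735748291), 87.06108856201172)
top [434 223  16  16 214] 99.0 dot px 441.8 229.9 world [ 0.4211 -0.3167  0.019 ] depth z 0.018
((419.404541015625, -315.5653991699219), (45.14517593383789, 44.73014831542969), 88.80652618408203)
side [220 272  18  14 166] 100.0 dot px 229.3 277.3 world [ 0.42   -0.3163  0.019 ] depth z 0.016
side [236 304  10  11  86] 101.0 dot px 239.9 307.3 world [ 0.5202 -0.3819  0.019 ] depth z 0.02
```

View pics/c6.png

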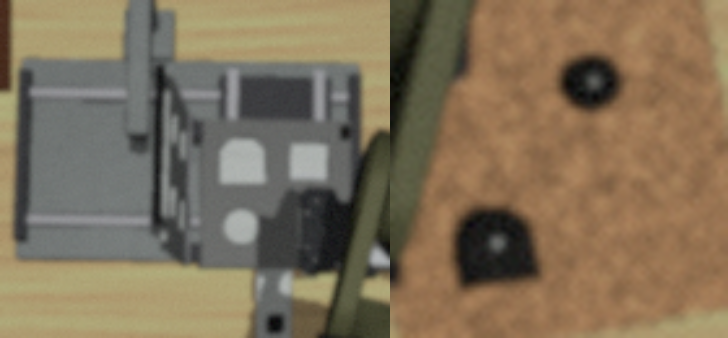

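```bash
python3 -m inch '0.6 -0.32 0.9 0 0 0 0;0.6 -0.32 0.9 0 0 0 0;0.6 -0.32 0.9 0 0 0 0;0.6 -0.32 0.9 0 0 0 0;0.6 -0.32 0.9 0 0 0 0;0.6 -0.32 0.9 0 0 0 0;0.6 -0.32 0.9 0 0 0 0;0.6 -0.32 0.9 0 0 0 0'
python3 -m inch '0.6 0 0 0.8 0 0 -1;0.6 0 0 0.8 0 0 -1;0.6 0 0 0.8 0 0 -1;0.6 0 0 0.8 0 0 -1;0.6 0 0 0.8 0 0 -1;0.6 0 0 0.8 0 0 -1;0.6 0 0 0.8 0 0 -1;0.6 0 0 0.8 0 0 -1;0.6 0 0 0.8 0 0 -1;0.6 0 0 0.8 0 0 -1'
python3 -m inch '0.6 0 0 0 0 0 -0.04;0.6 0 0 0 0 0 0'
python3 w.py .420 -.3165 -.029 98
python3 - <<'E'
from h import *
c=np.load('top6.npz')
g=c['img'].max(-1).astype(np.uint8)[218:245,428:456]
g=cv2.resize(g,None,fx=4,fy=4,interpolation=cv2.INTER_CUBIC);m=(g<85).astype(np.uint8)
m=cv2.morphologyEx(m,cv2.MORPH_CLOSE,np.ones((13,13)))
cs,_=cv2.findContours(m,cv2.RETR_EXTERNAL,cv2.CHAIN_APPROX_NONE);cs=max(cs,key=cv2.contourArea)[:,0]
W=np.array([ray(c,(p[0]-1.5)/4+428,(p[1]-1.5)/4+218,.012)[:2] for p in cs])
d=W-[.4205,-.3165]
e=d[(d[:,0]<-.012)&(abs(d[:,1])<.017)]
# lower edge
e=e[e[:,0]<-.016] ; k=np.polyfit(e[:,1],e[:,0],1);print('flat edge slope dx/dy',k,'yaw deg',-np.degrees(np.arctan(k[0])),len(e))
E
```

```text
time_s: 25.48
ee_pos: [0.4218, -0.3158, 0.3135]
eef_rot: [-3.141, 0.0, -0.04]
force: [0.3, 0.7, 0.2]
grip_width: 0.0753
grip_force: 0.0
time_s: 26.72
ee_pos: [0.4222, -0.3149, 0.0727]
eef_rot: [3.142, -0.0, 1.711]
force: [0.0, -0.4, -1.1]
grip_width: 0.075
grip_force: 0.0
time_s: 26.98
ee_pos: [0.4221, -0.3157, 0.0745]
eef_rot: [3.141, 0.001, 1.708]
force: [0.4, -0.5, -0.1]
grip_width: 0.075
grip_force: 0.0
t 26.98 p [ 0.4221 -0.3157  0.0745] rpy [1.7996e+02 4.0000e-02 9.7840e+01] F [ 0.4 -0.5 -0.1] w 0.075 gf 0.0
turn units [ 0.004  0.004 -0.016] shift units if turned [-0.02 -0.07  3.45] if not turned [-0.02 -0.07  3.45]
flat edge slope dx/dy [-0.08683166 -0.02294326] yaw deg 4.96264027364043 45
```

```bash
python3 -m inch '0.6 -0.02 -0.07 0.7 0 0 0.14;0.6 0 0 0.7 0 0 0;0.6 0 0 0.7 0 0 0;0.6 0 0 0.7 0 0 0;0.6 0 0 0.65 0 0 0;-1 0 0 0 0 0 0;-1 0 0 0 0 0 0;-1 0 0 0 0 0 0;-1 0 0 0 0 0 0;-1 0 0 0 0 0 0' 25
python3 w.py
python3 -m inch '-1 0 0 -0.8 0 0 0;-1 0 0 -0.9 0 0 0;-1 0 0 -0.9 0 0 0;-1 0 0 -0.9 0 0 0;-1 0 0 -0.9 0 0 0;-1 0 0 -0.9 0 0 0;-1 0 0 -0.9 0 0 0;-1 0 0 0 0 0 0.9'
python3 w.py .639 .022 .17 87.6
```

```text
time_s: 28.22
ee_pos: [0.4198, -0.317, -0.0288]
eef_rot: [3.14, 0.001, 1.686]
force: [-1.2, 0.7, 6.3]
grip_width: 0.0482
grip_force: 25.0
t 28.23 p [ 0.4198 -0.317  -0.0288] rpy [1.7994e+02 7.0000e-02 9.6590e+01] F [-1.2  0.7  6.3] w 0.0482 gf 25.0
time_s: 29.22
ee_pos: [0.42, -0.3172, 0.1587]
eef_rot: [3.138, 0.003, 1.526]
force: [-0.3, -0.2, -1.6]
grip_width: 0.0483
grip_force: 25.0
t 29.23 p [ 0.42   -0.3172  0.1587] rpy [1.7982e+02 1.4000e-01 8.7440e+01] F [-0.3 -0.2 -1.6] w 0.0483 gf 25.0
turn units [ 0.018  0.014 -0.016] shift units if turned [11.6   6.82 -0.38] if not turned [11.62  6.79 -0.39]
```

Run:
```python
from h import *
t=np.load('top6.npz');g=t['img'].min(-1)
m=(g>150).astype(np.uint8);m[:135]=0;m[190:]=0;m[:,:315]=0;m[:,370:]=0
n,l,st,ce=cv2.connectedComponentsWithStats(m)
for i in range(1,n):
    if st[i,4]<20: continue
    v,u=np.nonzero(l==i);r=cv2.minAreaRect(np.array([ray(t,a,b,.058)[:2]*1000 for a,b in zip(u,v)],np.float32))
    w=np.array([ray(t,a,b,.058)[:2]*1000 for a,b in zip(u,v)])
    print(st[i],ray(t,*ce[i],.058).round(4),r,(w.min(0)+w.max(0))/2)
s=np.load('side6.npz')
for P in([.6541,.0184,.058],[.5781,.0216,.058],[.6509,-.0575,.058]): print(proj(t,P),proj(s,P))
g=s['img'].min(-1);m=(g>150).astype(np.uint8);a=proj(s,[.6145,-.018,.058])[0].astype(int);print(a)
k=np.zeros_like(m);k[a[1]-30:a[1]+30,a[0]-40:a[0]+40]=1;m*=k
n,l,st,ce=cv2.connectedComponentsWithStats(m)
for i in range(1,n):
    if st[i,4]>15: print(st[i],ce[i],ray(s,*ce[i],.058))
```

```text
[320 144  17  16 244] [0.6564 0.0192 0.058 ] ((657.8897094726562, 18.25576400756836), (47.25485610961914, 45.12071990966797), 88.81684112548828) [657.76692021  18.65966935]
[347 146  14  13 169] [ 0.6549 -0.0561  0.058 ] ((654.8162231445312, -57.137786865234375), (38.65055847167969, 36.091129302978516), 88.81700897216797) [654.81627354 -57.10652664]
[322 171  11  12 112] [0.5828 0.0225 0.058 ] ((583.1728515625, 22.857357025146484), (29.42621421813965, 32.727657318115234), 88.76515197753906) [583.1121577   22.82561306]
[[327.96775164 152.74816337]] [[353.24091722 233.05002621]]
[[327.47078621 178.19023506]] [[333.87812462 223.38061216]]
[[353.6629684  153.29152801]] [[339.64133581 247.11315632]]
[336 234]
[330 220  11   8  64] [335.203125 223.78125 ] [0.58274075 0.02240584 0.058     ]
[307 223   7   5  24] [310.125      224.79166667] [ 0.51704442 -0.02665637  0.058     ]
[345 227  19  13 169] [354.         233.20118343] [0.65647966 0.01915565 0.058     ]
[370 240   6   5  16] [372.625  241.5625] [0.7244666  0.01974121 0.058     ]
[333 242  17  12 125] [341.2  247.64] [ 0.65613489 -0.05671699  0.058     ]
[352 259  11   5  26] [356.30769231 261.26923077] [ 0.72418417 -0.07898921  0.058     ]
```

```bash
python3 - <<'E'
from h import *
for n in('top6','side6'):
    c=np.load(n+'.npz');C=cloud(c);X,Y,Z=C[...,0],C[...,1],C[...,2]
    po=(Z>.1)&(Z<.116)&(abs(X-.466)<.03)&(abs(Y+.0115)<.03);v,u=np.nonzero(po)
    print(po.sum(),C[po].mean(0) if po.any() else '',ray(c,u.mean(),v.mean(),.108) if po.any() else '')
    u,v=(341,214) if n=='top6' else proj(c,[.466,-.0115,.108])[0].astype(int)
    print(c['img'][v-5:v+6,u-6:u+7].max(-1),C[v,u])
E
python3 - <<'E'
from h import *
from station import ctrl
c=load('side','7');p=np.array(ctrl.get_obs()['ee_pos']);C=cloud(c)
m=(np.hypot(C[...,0]-p[0],C[...,1]-p[1])<.06)&(C[...,2]>p[2]+.015)&(C[...,2]<p[2]+.09)&(c['range_z']>0)
for lo in np.arange(.015,.09,.006):
    q=C[m&(C[...,2]>=p[2]+lo)&(C[...,2]<p[2]+lo+.006)]-p
    if len(q): print(round(lo,3),len(q),q.min(0).round(3),q.max(0).round(3))
E
```

```text
45 [ 0.46769178 -0.01316578  0.1065384 ] [ 0.46756807 -0.01309827  0.108     ]
[[103 105 103 102  97  99  99 104 101 103  99  95  94]
 [103 102  95  92  84  82  80  81  83  92 102  97  92]
 [101 100  90  70  56  51  50  53  66  83  94  97  96]
 [101  98  79  49  30  25  21  28  50  77  94  94  99]
 [100  91  72  42  10  15  13  17  44  76  93  96 100]
 [105  93  69  35  15  14  18  19  41  78  94  99  98]
 [100  93  69  42  19  13  14  21  46  75  96  96  99]
 [100  95  72  39  23  12  15  27  55  76  96  97 100]
 [101  95  78  56  41  42  40  51  71  89  99  98  92]
 [105 101  90  82  73  76  74  81  92 100 101  96  96]
 [104  99 102  97  93  98  96  96 102 106 104 100  98]] [ 0.46776618 -0.01320973  0.10561761]
27 [ 0.47170535 -0.01600538  0.10500136] [ 0.47377348 -0.01863859  0.108     ]
[[222 222 222 222 222 222 221 221 221 219 217 215 214]
 [223 223 222 222 222 222 222 221 219 216 215 213 212]
 [222 222 221 221 221 222 221 217 215 214 212 212 209]
 [222 222 221 221 222 221 209 200 201 205 208 210 211]
 [221 221 221 222 217 205 181 161 163 178 195 208 215]
 [221 221 222 217 198 1
[... 276 characters left out ...]
4  57  53  52  54  83 145 200]] [ 0.46002219 -0.00695941  0.10186541]
0.021 1 [ 0.009 -0.014  0.025] [ 0.009 -0.014  0.025]
0.027 9 [-0.021 -0.023  0.03 ] [ 0.023 -0.007  0.033]
0.033 25 [-0.034 -0.025  0.033] [ 0.025 -0.005  0.039]
0.039 38 [-0.028 -0.025  0.039] [0.023 0.022 0.045]
0.045 144 [-0.033 -0.025  0.045] [0.036 0.025 0.051]
0.051 27 [-0.037 -0.021  0.051] [0.039 0.009 0.056]
0.057 23 [-0.033 -0.015  0.057] [0.038 0.007 0.063]
0.063 23 [-0.033 -0.013  0.063] [0.038 0.007 0.069]
0.069 29 [-0.033 -0.012  0.069] [0.038 0.009 0.075]
0.075 23 [-0.034 -0.012  0.075] [0.039 0.007 0.081]
0.081 21 [-0.039 -0.012  0.081] [0.038 0.005 0.087]
0.087 9 [-0.032 -0.012  0.087] [0.04  0.002 0.089]
```

```bash
python3 -m inch '-1 0.5 0.3 0 0 0 0;-1 0.85 0.55 0 0 0 0;-1 0.85 0.55 0 0 0 0;-1 0.85 0.55 0 0 0 0;-1 0.85 0.55 0 0 0 0;-1 0.85 0.55 0 0 0 0;-1 0.85 0.55 0 0 0 0;-1 0.85 0.55 0 0 0 0;-1 0.85 0.55 0 0 0 0;-1 0.85 0.55 0 0 0 0'
python3 -m inch '-1 0.85 0.55 0 0 0 0;-1 0.85 0.55 0 0 0 0;-1 0.85 0.55 0 0 0 0;-1 0.85 0.55 0 0 0 0;-1 0 0 0 0 0 0;-1 0 0 0 0 0 0'
python3 w.py .6575 .0195 .030 87.6
```

```text
time_s: 30.52
ee_pos: [0.5873, -0.0767, 0.1558]
eef_rot: [-3.141, -0.0, 1.533]
force: [0.1, -0.9, -0.4]
grip_width: 0.0483
grip_force: 25.0
time_s: 31.28
ee_pos: [0.6566, 0.0206, 0.1558]
eef_rot: [-3.141, 0.0, 1.531]
force: [0.8, -0.9, -1.5]
grip_width: 0.048
grip_force: 25.0
t 31.27 p [0.6566 0.0206 0.1558] rpy [-1.7995e+02  1.0000e-02  8.7730e+01] F [ 0.8 -0.9 -1.5] w 0.048 gf 25.0
turn units [-0.005  0.001  0.013] shift units if turned [-0.03  0.03  4.19] if not turned [-0.03  0.03  4.19]
```

```bash
python3 -m inch '-1 -0.03 0.03 0.7 0 0 0;-1 0 0 0.7 0 0 0;-1 0 0 0.7 0 0 0;-1 0 0 0.7 0 0 0;-1 0 0 0.7 0 0 0;-1 0 0 0.4 0 0 0;-1 0 0 0 0 0 0;-1 0 0 0 0 0 0'
python3 w.py .6575 .0195 .027 87.6
python3 -m inch '-1 0 0 0.15 0 0 0;-1 0 0 0.15 0 0 0;-1 0 0 0 0 0 0'
python3 w.py .6575 .0195 .027 87.6
```

```text
time_s: 32.28
ee_pos: [0.6583, 0.0192, 0.0402]
eef_rot: [3.14, -0.0, 1.529]
force: [0.4, -0.1, -0.8]
grip_width: 0.0483
grip_force: 25.0
t 32.27 p [0.6583 0.0192 0.0402] rpy [179.93  -0.    87.61] F [ 0.4 -0.1 -0.8] w 0.0483 gf 25.0
turn units [ 0.007 -0.     0.001] shift units if turned [ 0.01 -0.03  0.44] if not turned [ 0.01 -0.03  0.44]
time_s: 32.65
ee_pos: [0.6577, 0.0194, 0.0297]
eef_rot: [-3.141, 0.0, 1.529]
force: [0.0, 0.5, -0.5]
grip_width: 0.0482
grip_force: 25.0
t 32.65 p [0.6577 0.0194 0.0297] rpy [-179.96    0.     87.62] F [ 0.   0.5 -0.5] w 0.0482 gf 25.0
turn units [-0.004  0.     0.002] shift units if turned [ 0.   -0.01  0.09] if not turned [ 0.   -0.01  0.09]
```

```bash
python3 -m inch '-1 0 0 0.06 0 0 0;-1 0 0 0.05 0 0 0;-1 0 0 0 0 0 0'
python3 w.py
python3 -m inch '0.25 0 0 0 0 0 0;0.25 0 0 0 0 0 0;0.25 0 0 0 0 0 0;0.25 0 0 0 0 0 0;0.25 0 0 -0.7 0 0 0;0.25 0 0 -0.9 0 0 0;0.25 0 0 -0.9 0 0 0;0.25 0 0 -0.9 0 0 0;0.25 0 0 -0.9 0 0 0;0.25 0 0 0 0 0 0'
python3 w.py .5203 -.3818 .09 2
```

```text
time_s: 33.02
ee_pos: [0.6579, 0.0194, 0.0267]
eef_rot: [-3.141, 0.0, 1.529]
force: [-0.4, 0.3, -0.4]
grip_width: 0.0483
grip_force: 25.0
t 33.02 p [0.6579 0.0194 0.0267] rpy [-179.99    0.     87.62] F [-0.4  0.3 -0.4] w 0.0483 gf 25.0
time_s: 34.28
ee_pos: [0.6588, 0.0193, 0.1579]
eef_rot: [3.138, -0.0, 1.529]
force: [-0.8, -0.2, -0.3]
grip_width: 0.0587
grip_force: 0.0
t 34.27 p [0.6588 0.0193 0.1579] rpy [179.78  -0.    87.61] F [-0.8 -0.2 -0.3] w 0.0587 gf 0.0
turn units [ 0.017 -0.017  8.561] shift units if turned [-5.08 13.2   2.26] if not turned [-13.55  -4.06   2.25]
```

```bash
python3 -m inch '0.3 -0.9 -0.27 0 0 0 0;0.3 -0.9 -0.27 0 0 0 0;0.3 -0.9 -0.27 0 0 0 0;0.3 -0.9 -0.27 0 0 0 0;0.3 -0.9 -0.27 0 0 0 0;0.3 -0.9 -0.27 0 0 0 0;0.3 -0.9 -0.27 0 0 0 0;0.3 -0.9 -0.27 0 0 0 0;0.3 -0.9 -0.27 0 0 0 0;0.3 0 0 0 0 0 0'
python3 lifts.py 8; python3 w.py .5203 -.3818 .09
python3 - <<'E'
from h import *
t=np.load('top8.npz');s=np.load('side8.npz')
cv2.imwrite('pics/c8.png',np.hstack([cv2.resize(t['img'][120:220,310:385],None,fx=4,fy=4,interpolation=2),cv2.resize(s['img'][200:280,300:385],(425,400),interpolation=2)]))
for n,c in(('t',t),('s',s)):
    a=proj(c,[.6587,.0194,.074])[0];u0,v0=a.astype(int)-9;sub=c['img'][v0:v0+18,u0:u0+18].min(-1);print(sub[4:14,4:14],a)
E
```

```text
time_s: 35.52
ee_pos: [0.5741, -0.2216, 0.1545]
eef_rot: [-3.14, -0.001, 1.527]
force: [-0.2, 0.3, -0.1]
grip_width: 0.061
grip_force: 0.0
top [458 192   9  10  63] 87.0 dot px 461.8 196.3 world [ 0.5206 -0.3817  0.019 ] depth z 0.019
((520.0366821289062, -382.3443298339844), (24.05773162841797, 27.728635787963867), 87.03570556640625)
side [236 304  10  11  85] 101.0 dot px 239.9 307.3 world [ 0.5202 -0.382   0.019 ] depth z 0.019
t 35.62 p [ 0.5748 -0.2199  0.155 ] rpy [-1.7994e+02 -3.0000e-02  8.7600e+01] F [ 0.5  0.4 -1.1] w 0.0613 gf 0.0
turn units [0. 0. 0.] shift units if turned [-5.47 -1.59  2.16] if not turned [-5.47 -1.59  2.16]
[[ 53  42  26  21  21  26  25  25  20  33]
 [ 36  27  18  27  17  24  17  23  24  24]
 [ 35  22  17  20  19  26  23  22  20  19]
 [ 26  20  22  25  28  44  46  30  19  26]
 [ 25  28  22  35  55  74  79  58  33  25]
 [ 28  20  27  36  69 100 100  70  33  30]
 [ 21  22  23  35  62  90  92  67  37  30]
 [ 26  29  30  31  46  63  62  44  35  24]
 [ 18  30  28  32  32  34  32  31  26  28]
 [ 23  29  25  27  26  29  27  25  33  33]] [327.69302314 150.08756515]
[[108 100  83  66  62  69  80  92 102 107]
 [ 99  81  65  52  49  53  58  70  82  93]
 [ 81  63  51  47  48  51  49  52  60  70]
 [ 64  51  47  47  49  50  50  48  50  52]
 [ 53  48  47  50  51  61  64  56  47  46]
 [ 48  49  48  49  55  76  89  74  53  47]
 [ 50  49  51  50  56  78  95  79  55  47]
 [ 48  51  49  50  52  64  73  63  51  47]
 [ 48  51  49  48  47  50  53  49  47  47]
 [ 45  46  47  48  46  47  46  47  46  47]] [354.80313076 229.86633165]
```

View pics/c8.png

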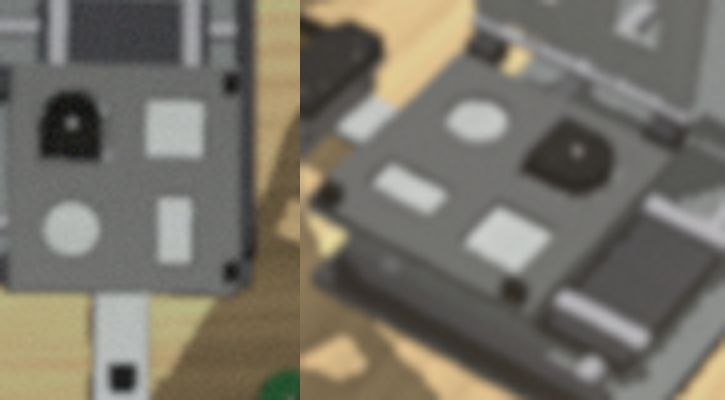

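```bash
python3 -m inch '0.3 -0.9 -0.26 0 0 0 0;0.3 -0.9 -0.26 0 0 0 0;0.3 -0.9 -0.26 0 0 0 0;0.3 -0.9 -0.26 0 0 0 0;0.3 -0.9 -0.26 0 0 0 0;0.3 -0.9 -0.26 0 0 0 0;0.3 0 0 0.8 0 0 0;0.3 0 0 0.8 0 0 0;0.3 0 0 0 0 0 0;0.3 0 0 0 0 0 0'
python3 w.py .5203 -.3818 -.029 87.6
```

```text
time_s: 36.88
ee_pos: [0.5222, -0.38, 0.1088]
eef_rot: [3.141, 0.001, 1.53]
force: [-0.9, 0.2, 1.1]
grip_width: 0.0608
grip_force: 0.0
t 36.88 p [ 0.5222 -0.38    0.1088] rpy [1.7995e+02 3.0000e-02 8.7660e+01] F [-0.9  0.2  1.1] w 0.0608 gf 0.0
turn units [0.005 0.003 0.006] shift units if turned [-0.06 -0.06  4.59] if not turned [-0.06 -0.06  4.59]
```

```bash
python3 -m inch '0.3 -0.06 -0.06 0.8 0 0 0;0.3 0 0 0.8 0 0 0;0.3 0 0 0.8 0 0 0;0.3 0 0 0.8 0 0 0;0.3 0 0 0.8 0 0 0;0.3 0 0 0.59 0 0 0;-1 0 0 0 0 0 0;-1 0 0 0 0 0 0;-1 0 0 0 0 0 0;-1 0 0 0 0 0 0' 25
python3 -m inch '-1 0 0 0 0 0 0;-1 0 0 0 0 0 0'
python3 w.py
python3 -m inch '-1 0 0 -0.8 0 0 0;-1 0 0 -0.9 0 0 0;-1 0 0 -0.9 0 0 0;-1 0 0 -0.9 0 0 0;-1 0 0 -0.9 0 0 0;-1 0 0 -0.9 0 0 0;-1 0 0 -0.9 0 0 0;-1 0 0 0 0 0 0'
python3 w.py .5813 .0218 .03 87.6
```

```text
time_s: 38.12
ee_pos: [0.5202, -0.3824, -0.0287]
eef_rot: [3.14, 0.001, 1.529]
force: [-1.0, 0.8, 6.1]
grip_width: 0.0351
grip_force: 25.0
time_s: 38.38
ee_pos: [0.5202, -0.3825, -0.0287]
eef_rot: [3.14, 0.001, 1.529]
force: [-0.8, 0.8, 6.5]
grip_width: 0.035
grip_force: 25.0
t 38.38 p [ 0.5202 -0.3825 -0.0287] rpy [1.7992e+02 6.0000e-02 8.7620e+01] F [-0.8  0.8  6.5] w 0.035 gf 25.0
time_s: 39.38
ee_pos: [0.5202, -0.3825, 0.1582]
eef_rot: [3.139, 0.002, 1.529]
force: [1.1, 0.7, -0.1]
grip_width: 0.035
grip_force: 25.0
t 39.38 p [ 0.5202 -0.3825  0.1582] rpy [1.7983e+02 1.3000e-01 8.7610e+01] F [ 1.1  0.7 -0.1] w 0.035 gf 25.0
turn units [0.017 0.013 0.002] shift units if turned [13.55  1.47  4.27] if not turned [13.56  1.46  4.25]
```

```bash
python3 -m inch '-1 0.5 0.1 0 0 0 0;-1 0.9 0.1 0 0 0 0;-1 0.9 0.1 0 0 0 0;-1 0.9 0.1 0 0 0 0;-1 0.9 0.1 0 0 0 0;-1 0.9 0.1 0 0 0 0;-1 0.9 0.1 0 0 0 0;-1 0.9 0.1 0 0 0 0;-1 0.9 0.1 0 0 0 0;-1 0.9 0.1 0 0 0 0'
python3 -m inch '-1 0.9 0.1 0 0 0 0;-1 0.9 0.1 0 0 0 0;-1 0.9 0.1 0 0 0 0;-1 0.9 0.1 0 0 0 0;-1 0.9 0.1 0 0 0 0;-1 0.5 0 0 0 0 0;-1 0 0 0 0 0 0;-1 0 0 0 0 0 0'
python3 w.py .582 .0223 .0267 87.6
```

```text
time_s: 40.62
ee_pos: [0.5597, -0.1235, 0.1547]
eef_rot: [-3.14, -0.001, 1.53]
force: [0.2, 0.4, -0.4]
grip_width: 0.035
grip_force: 25.0
time_s: 41.62
ee_pos: [0.5813, 0.0232, 0.1559]
eef_rot: [-3.141, 0.0, 1.529]
force: [0.0, -0.5, -0.1]
grip_width: 0.0352
grip_force: 25.0
t 41.62 p [0.5813 0.0232 0.1559] rpy [-1.7998e+02  1.0000e-02  8.7590e+01] F [ 0.  -0.5 -0.1] w 0.0352 gf 25.0
turn units [-0.002  0.001 -0.001] shift units if turned [-0.03  0.02  4.31] if not turned [-0.03  0.03  4.31]
```

```bash
python3 -m inch '-1 -0.03 0.02 0.7 0 0 0;-1 0 0 0.7 0 0 0;-1 0 0 0.7 0 0 0;-1 0 0 0.7 0 0 0;-1 0 0 0.7 0 0 0;-1 0 0 0.4 0 0 0;-1 0 0 0.2 0 0 0;-1 0 0 0.1 0 0 0;-1 0 0 0.1 0 0 0;-1 0 0 0 0 0 0'
python3 w.py .582 .0223 .0267 87.6
```

```text
time_s: 42.88
ee_pos: [0.5822, 0.0229, 0.0273]
eef_rot: [3.141, 0.0, 1.529]
force: [-0.2, -0.1, -0.7]
grip_width: 0.0351
grip_force: 25.0
t 42.88 p [0.5822 0.0229 0.0273] rpy [179.99   0.    87.62] F [-0.2 -0.1 -0.7] w 0.0351 gf 25.0
turn units [0.001 0.    0.002] shift units if turned [-0.02 -0.01  0.02] if not turned [-0.02 -0.01  0.02]
```

```bash
python3 -m inch '-0.06 0 0 0.02 0 0 0;-0.06 0 0 0 0 0 0;-0.06 0 0 0 0 0 0;-0.06 0 0 0 0 0 0;-0.06 0 0 -0.7 0 0 0;-0.06 -0.3 0 -0.9 0 0 0;-0.06 -0.6 0 -0.9 0 0 0;-0.06 -0.8 0 -0.9 0 0 0;-0.06 -0.8 0 -1 0 0 0;-0.06 -0.8 0 -1 0 0 0'
python3 -m inch '-0.06 -0.8 0 -1 0 0 0;-0.06 -0.8 0 -1 0 0 0;-0.06 -0.8 0 -1 0 0 0;-0.06 -0.8 0 -1 0 0 0;-0.06 0 0 0 0 0 0'
python3 - <<'E'
from h import *
t=load('top','9');s=load('side','9')
cv2.imwrite('pics/c9.png',np.hstack([cv2.resize(t['img'][120:220,310:385],None,fx=4,fy=4,interpolation=2),cv2.resize(s['img'][160:280,300:427],(423,400),interpolation=2)]))
from scipy.ndimage import center_of_mass
for n,c in(('t',t),('s',s)):
  C=cloud(c)
  for P in([.6587,.0194,.074],[.5827,.0226,.074]):
    a=proj(c,P)[0];u0,v0=a.round().astype(int)-4;sub=np.clip(c['img'][v0:v0+9,u0:u0+9].min(-1).astype(float)-60,0,None)
    m=center_of_mass(sub);print(n,'dot',ray(c,u0+m[1],v0+m[0],.074).round(4),'depth',np.median(C[v0+2:v0+7,u0+2:u0+7],(0,1)).round(4))
# bar
C=cloud(t);b=(C[...,2]>.27)&(C[...,2]<.33)&(C[...,0]>.52)&(C[...,0]<.72)&(C[...,1]>.05)&(t['img'].max(-1)<60)
q=C[b];print(len(q),np.percentile(q,[3,50,97],axis=0).round(4))
E
python3 w.py
```

```text
time_s: 44.12
ee_pos: [0.5778, -0.0768, 0.1896]
eef_rot: [3.142, 0.0, 1.529]
force: [-0.5, -0.3, 0.2]
grip_width: 0.044
grip_force: 0.0
time_s: 44.75
ee_pos: [0.5743, -0.1734, 0.3104]
eef_rot: [3.138, 0.001, 1.527]
force: [-0.5, -0.7, 0.5]
grip_width: 0.0442
grip_force: 0.0
t dot [0.6582 0.0198 0.074 ] depth [0.6594 0.0184 0.0736]
t dot [0.5825 0.0207 0.074 ] depth [0.5824 0.0231 0.0729]
s dot [0.659  0.0235 0.074 ] depth [0.6593 0.0202 0.0729]
s dot [0.5733 0.0348 0.074 ] depth [0.5804 0.0245 0.0721]
156 [[0.5475 0.0963 0.3072]
 [0.6235 0.1039 0.3129]
 [0.6924 0.108  0.3181]]
t 44.85 p [ 0.5739 -0.1717  0.3077] rpy [-1.7995e+02 -2.0000e-02  8.7600e+01] F [-0.4  1.3 -0.3] w 0.0438 gf 0.0
```

View pics/c9.png

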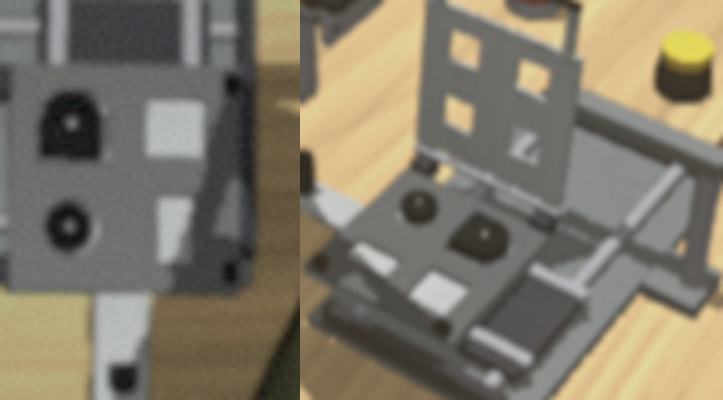

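```bash
python3 -m inch '-0.06 0 0 0 0 0 1;-0.06 0 0 0 0 0 1;-0.06 0 0 0 0 0 1;-0.06 0 0 0 0 0 1;-0.06 0 0 0 0 0 1;-0.06 0 0 0 0 0 1;-0.06 0 0 0 0 0 1;-0.06 0 0 0 0 0 1;-0.06 0 0 0 0 0 1;-0.06 0 0 0 0 0 0'
python3 -m inch '-0.06 0.12 -0.92 0 0 0 0;-0.06 0.12 -0.92 0 0 0 0;-0.06 0.12 -0.92 0 0 0 0;-0.06 0.12 -0.92 0 0 0 0;-0.06 0.12 -0.92 0 0 0 0;-0.06 0.12 -0.92 0 0 0 0;-0.06 0.12 -0.92 0 0 0 0;-0.06 0.12 -0.92 0 0 0 0;-0.06 0.12 -0.92 0 0 0 0;-0.06 0.12 -0.92 0 0 0 0'
python3 -m inch '-0.06 0 0 0 0 0 0'
python3 w.py .621 .104 .2515 -2.4
```

```text
time_s: 46.1
ee_pos: [0.5739, -0.1711, 0.3074]
eef_rot: [-3.141, 0.002, -0.04]
force: [0.2, 0.7, 0.5]
grip_width: 0.044
grip_force: 0.0
time_s: 47.35
ee_pos: [0.6212, 0.1037, 0.3078]
eef_rot: [3.142, 0.001, -0.036]
force: [-0.9, -0.1, -0.4]
grip_width: 0.0445
grip_force: 0.0
time_s: 47.48
ee_pos: [0.6211, 0.1041, 0.3075]
eef_rot: [3.142, 0.001, -0.035]
force: [0.7, 0.2, -0.4]
grip_width: 0.0448
grip_force: 0.0
t 47.48 p [0.6211 0.1041 0.3075] rpy [ 1.80e+02  8.00e-02 -2.01e+00] F [ 0.7  0.2 -0.4] w 0.0448 gf 0.0
turn units [0.    0.008 0.039] shift units if turned [-0.    0.    1.87] if not turned [-0.    0.    1.87]
```

```bash
python3 -m inch '-0.06 0 0 0.6 0 0 0.04;-0.06 0 0 0.6 0 0 0;-0.06 0 0 0.6 0 0 0;-1 0 0 0 0 0 0;-1 0 0 0 0 0 0;-1 0 0 0 0 0 0;-1 0 0 0 0 0 0;-1 0 0 0 0 0 0;-1 0 0 0 0 0 0' 8
python3 w.py .621 .104 .2515 -2.4
```

```text
time_s: 48.6
ee_pos: [0.6216, 0.1024, 0.2551]
eef_rot: [-3.141, -0.001, -0.048]
force: [0.3, 0.0, 4.6]
grip_width: 0.0101
grip_force: 8.0
t 48.6 p [0.6216 0.1024 0.2551] rpy [-1.7999e+02 -5.0000e-02 -2.7700e+00] F [0.3 0.  4.6] w 0.0101 gf 8.0
turn units [-0.001 -0.005 -0.037] shift units if turned [-0.02 -0.05  0.12] if not turned [-0.02 -0.05  0.12]
```

```bash
python3 -m inch '-1 0 0.65 -0.03 0 0 0;-1 0 0.77 0.03 0 0 0;-1 0 0.76 0.11 0 0 0;-1 0 0.74 0.18 0 0 0;-1 0 0.72 0.26 0 0 0;-1 0 0.69 0.33 0 0 0;-1 0 0.66 0.39 0 0 0;-1 0 0.62 0.46 0 0 0;-1 0 0.57 0.52 0 0 0'
python3 w.py
python3 -m inch '-1 0 0.51 0.57 0 0 0;-1 0 0.45 0.62 0 0 0;-1 0 0.39 0.66 0 0 0;-1 0 0.32 0.7 0 0 0;-1 0 0.25 0.73 0 0 0;-1 0 0.17 0.75 0 0 0;-1 0 0.1 0.76 0 0 0;-1 0 0 0 0 0 0'
python3 w.py .614 -.147 .022
```

```text
time_s: 49.72
ee_pos: [0.6123, -0.084, 0.1859]
eef_rot: [-3.141, 0.0, -0.049]
force: [5.1, 3.5, -2.9]
grip_width: 0.0095
grip_force: 8.0
t 49.73 p [ 0.6123 -0.084   0.1859] rpy [-1.7999e+02  1.0000e-02 -2.7800e+00] F [ 5.1  3.5 -2.9] w 0.0095 gf 8.0
time_s: 50.72
ee_pos: [0.609, -0.1472, 0.0408]
eef_rot: [-3.139, 0.001, -0.048]
force: [5.6, 10.5, -1.7]
grip_width: 0.0096
grip_force: 8.0
t 50.73 p [ 0.609  -0.1472  0.0408] rpy [-1.7985e+02  8.0000e-02 -2.7500e+00] F [ 5.6 10.5 -1.7] w 0.0096 gf 8.0
turn units [0. 0. 0.] shift units if turned [ 0.17 -0.01  0.63] if not turned [ 0.17 -0.01  0.63]
```

```bash
python3 -m inch '-1 0 0 0.3 0 0 0;-1 0 0 0.3 0 0 0;-1 0 0 0.1 0 0 0;-1 0 0 0 0 0 0'
python3 w.py
python3 -m inch '-1 0 0 0.1 0 0 0;-1 0 0 0.1 0 0 0;-1 0 0 0 0 0 0'
python3 w.py
```

```text
time_s: 51.22
ee_pos: [0.6094, -0.1475, 0.0224]
eef_rot: [-3.14, -0.0, -0.048]
force: [1.0, 10.6, 6.8]
grip_width: 0.0095
grip_force: 8.0
t 51.23 p [ 0.6094 -0.1475  0.0224] rpy [-1.7991e+02 -2.0000e-02 -2.7400e+00] F [ 1.  10.6  6.8] w 0.0095 gf 8.0
time_s: 51.6
ee_pos: [0.6097, -0.1475, 0.0168]
eef_rot: [-3.14, -0.001, -0.048]
force: [1.8, 10.1, 9.1]
grip_width: 0.0095
grip_force: 8.0
t 51.6 p [ 0.6097 -0.1475  0.0168] rpy [-1.7992e+02 -7.0000e-02 -2.7300e+00] F [ 1.8 10.1  9.1] w 0.0095 gf 8.0
```

```bash
python3 -m inch '-0.06 0 0 0 0 0 0;-0.06 0 0 0 0 0 0;-0.06 0 0 0 0 0 0;-0.06 0 0 0 0 0 0;-0.06 0 0 -0.8 0 0 0;-0.06 0 0 -0.9 0 0 0;-0.06 0 0 -0.9 0 0 0;-0.06 0 0.5 -0.9 0 0 0;-0.06 0 1 0 0 0 0;-0.06 0 1 0 0 0 0'
python3 -m inch '-0.06 0 1 0 0 0 0;-0.06 0 1 0 0 0 0;-0.06 0 0 0 0 0 0'
cat > tab.py <<'E'
import sys
from h import *
t=load('top',sys.argv[1]);C=cloud(t);X,Y,Z=C[...,0],C[...,1],C[...,2];g=t['img'].max(-1)
s=load('side',sys.argv[1])
p0=np.array([float(a) for a in sys.argv[2:4]])
po=(Z>.1)&(Z<.117)&(abs(X-p0[0])<.035)&(abs(Y-p0[1])<.035)&(g<70);v,u=np.nonzero(po);print('post',po.sum(),ray(t,u.mean(),v.mean(),.108).round(4) if len(u) else '')
tc=p0+[.15,-.0063]
f=(abs(X-tc[0])<.07)&(abs(Y-tc[1])<.07)&(Z>.077)&(Z<.15)&(g>90);q=C[f]
A=np.c_[q[:,:2]-tc,np.ones(len(q))];print('frame plane',np.linalg.lstsq(A,q[:,2],rcond=None)[0].round(4))
b=(abs(X-tc[0]+.005)<.07)&(abs(Y-tc[1]+.13)<.02)&(Z>.07)&(Z<.15)&(g<60);print('bar',b.sum(),np.median(C[b],0).round(4) if b.any() else '')
for d in([.038,.038],[-.038,.038]):
    R=np.array([[1,.042],[-.042,1]]);P=tc+R@d
    for n,c in(('t',t),('s',s)):
        a=proj(c,[*P,.074])[0].round().astype(int);sub=cv2.GaussianBlur(c['img'].min(-1)[a[1]-5:a[1]+6,a[0]-5:a[0]+6].astype(float),(3,3),0)
        sub=sub-cv2.morphologyEx(sub,cv2.MORPH_OPEN,np.ones((5,5)));i=np.unravel_index(sub[2:-2,2:-2].argmax(),(7,7));v,u=i[0]+2,i[1]+2
        w=np.clip(sub[v-2:v+3,u-2:u+3],0,None);vv,uu=np.mgrid[-2:3,-2:3]
        print(n,'pred',P.round(4),'dot',ray(c,a[0]-5+u+(w*uu).sum()/w.sum(),a[1]-5+v+(w*vv).sum()/w.sum(),.074).round(4),sub.max())
E
python3 tab.py 10 .4677 -.0131; python3 w.py .4677 -.0125 .12 -2.4
```

```text
time_s: 52.85
ee_pos: [0.6056, -0.2243, 0.1217]
eef_rot: [3.141, -0.0, -0.048]
force: [-0.4, 0.4, -0.4]
grip_width: 0.0443
grip_force: 0.0
time_s: 53.22
ee_pos: [0.6021, -0.285, 0.1209]
eef_rot: [3.142, 0.0, -0.051]
force: [0.4, 0.4, -0.1]
grip_width: 0.0442
grip_force: 0.0
post 25 [ 0.4676 -0.0103  0.108 ]
frame plane [-0.0004 -0.0046  0.0825]
bar 19 [ 0.5616 -0.1462  0.0835]
t pred [0.6573 0.017 ] dot [0.6584 0.0198 0.074 ] 74.75
s pred [0.6573 0.017 ] dot [0.6565 0.0239 0.074 ] 89.0
t pred [0.5813 0.0202] dot [0.582  0.0232 0.074 ] 79.1875
s pred [0.5813 0.0202] dot [0.58   0.0268 0.074 ] 79.8125
t 53.33 p [ 0.6026 -0.2829  0.1211] rpy [-1.7998e+02  2.0000e-02 -2.7900e+00] F [-0.3  0.   0.9] w 0.0442 gf 0.0
turn units [-0.002  0.002 -0.039] shift units if turned [-4.87 -8.82  0.04] if not turned [-4.93 -8.78  0.04]
```

Run:
```python
from h import *
out=[]
for n in('top10','side10'):
    c=np.load(n+'.npz');C=cloud(c);X,Y,Z=C[...,0],C[...,1],C[...,2]
    m=(abs(X-.67)<.035)&(abs(Y-.128)<.035)&(Z>.085)&(Z<.2)
    for lo in np.arange(.085,.2,.012):
        q=C[m&(Z>=lo)&(Z<lo+.012)]
        if len(q): print(n,lo.round(3),len(q),q.mean(0).round(4),q.min(0).round(3),q.max(0).round(3))
    a=proj(c,[.671,.1285,.097])[0];b=proj(c,[.671,.1285,.175])[0];print(a,b)
    u,v=a.round().astype(int);im=cv2.resize(c['img'][v-25:v+25,u-25:u+25],None,fx=8,fy=8,interpolation=2)
    cv2.circle(im,tuple(((a-[u-25,v-25]+.5)*8).astype(int)),3,(0,0,255),1);out.append(im)
    # arm top surface
    m=(Z>.18)&(Z<.192)&(abs(Y-.13)<.05)&(X>.6)&(X<.9);q=C[m];
    if len(q): print('arm',q.min(0).round(4),q.max(0).round(4),cv2.minAreaRect((q[:,:2]*1000).astype(np.float32)))
    # bed rails/bed corners
cv2.imwrite('pics/needle.png',np.hstack(out))
```

```text
top10 0.109 1 [0.6701 0.1244 0.1132] [0.67  0.124 0.113] [0.67  0.124 0.113]
top10 0.121 5 [0.6654 0.1294 0.127 ] [0.665 0.126 0.124] [0.666 0.132 0.132]
top10 0.133 1 [0.6639 0.1286 0.1409] [0.664 0.129 0.141] [0.664 0.129 0.141]
top10 0.157 5 [0.6608 0.1288 0.167 ] [0.66  0.122 0.165] [0.661 0.136 0.168]
top10 0.169 10 [0.6664 0.1243 0.1774] [0.66  0.118 0.17 ] [0.694 0.138 0.181]
top10 0.181 145 [0.682  0.1288 0.1865] [0.66  0.117 0.181] [0.704 0.14  0.193]
[289.89342974 144.98251365] [288.27659713 138.67760578]
arm [0.6595 0.1125 0.1803] [0.8451 0.1397 0.1919] ((752.18408203125, 126.70236206054688), (24.186281204223633, 185.56210327148438), 87.84197235107422)
side10 0.097 5 [0.6733 0.1278 0.1044] [0.671 0.125 0.1  ] [0.676 0.13  0.107]
side10 0.109 9 [0.6731 0.1268 0.1165] [0.668 0.123 0.112] [0.676 0.132 0.121]
side10 0.121 7 [0.674  0.125  0.1278] [0.669 0.122 0.123] [0.678 0.129 0.132]
side10 0.133 11 [0.6737 0.1252 0.1369] [0.667 0.121 0.133] [0.678 0.129 0.145]
side10 0.145 9 [0.6752 0.1236 0.1517] [0.671 0.12  0.145] [0.679 0.127 0.157]
side10 0.157 19 [0.685  0.1185 0.1655] [0.665 0.114 0.162] [0.704 0.123 0.169]
side10 0.169 30 [0.6843 0.1167 0.1757] [0.665 0.111 0.169] [0.703 0.122 0.181]
side10 0.181 73 [0.6846 0.1263 0.185 ] [0.663 0.113 0.181] [0.704 0.144 0.191]
[375.54300585 206.72632185] [377.06995992 188.42236383]
arm [0.6632 0.1053 0.1801] [0.8479 0.1443 0.1913] ((755.9164428710938, 125.30496215820312), (30.723134994506836, 184.79087829589844), 86.82781219482422)
```

View pics/needle.png

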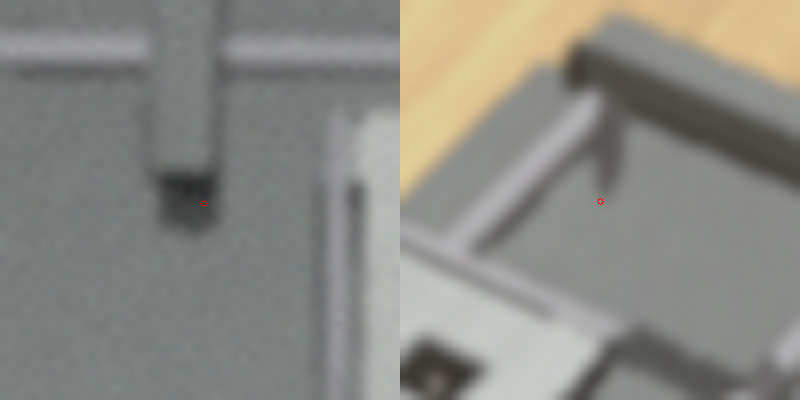

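```bash
python3 -m inch '0 -0.49 -0.88 0 0 0 0;0 -0.49 -0.88 0 0 0 0;0 -0.49 -0.88 0 0 0 0;0 -0.49 -0.88 0 0 0 0;0 -0.49 -0.88 0 0 0 0;0 -0.49 -0.88 0 0 0 0;0 -0.49 -0.88 0 0 0 0;0 -0.49 -0.88 0 0 0 0;0 -0.49 -0.88 0 0 0 0;0 -0.49 -0.88 0 0 0 -0.04'
python3 -m inch '0 0 0 0 0 0 0;0 0 0 0 0 0 0'
python3 w.py .4676 -.0117 .030 -2.4
```

```text
time_s: 54.58
ee_pos: [0.4679, -0.0107, 0.1215]
eef_rot: [-3.141, -0.0, -0.04]
force: [0.1, 0.1, 0.9]
grip_width: 0.047
grip_force: 0.0
time_s: 54.82
ee_pos: [0.4689, -0.0124, 0.1216]
eef_rot: [3.141, -0.001, -0.041]
force: [0.3, 0.3, 0.8]
grip_width: 0.0471
grip_force: 0.0
t 54.83 p [ 0.4689 -0.0124  0.1216] rpy [ 1.7999e+02 -4.0000e-02 -2.3400e+00] F [0.3 0.3 0.8] w 0.0471 gf 0.0
turn units [ 0.001 -0.004  0.006] shift units if turned [-0.04 -0.02  3.05] if not turned [-0.05 -0.02  3.05]
```

```bash
python3 -m inch '0 -0.04 -0.02 0.6 0 0 0;0 0 0 0.6 0 0 0;0 0 0 0.6 0 0 0;0 0 0 0.6 0 0 0;0 0 0 0.6 0 0 0;-1 0 0 0 0 0 0;-1 0 0 0 0 0 0;-1 0 0 0 0 0 0;-1 0 0 0 0 0 0;-1 0 0 0 0 0 0' 55
python3 w.py
python3 -m inch '-1 0.05 -0.2 0 0 0 0;-1 0.05 -0.45 0 0 0 0;-1 0.05 -0.45 0 0 0 0;-1 0.05 -0.45 0 0 0 0;-1 0.05 -0.45 0 0 0 0;-1 0.04 -0.45 0 0 0 0;-1 0 -0.45 0 0 0 0;-1 0 -0.45 0 0 0 0;-1 0 -0.3 0 0 0 0;-1 0 0 0 0 0 0'
python3 tab.py 11 .481 .0975;python3 w.py
```

```text
time_s: 56.08
ee_pos: [0.4679, -0.012, 0.0319]
eef_rot: [3.141, -0.001, -0.041]
force: [-0.4, -1.0, 5.8]
grip_width: 0.0177
grip_force: 55.0
t 56.08 p [ 0.4679 -0.012   0.0319] rpy [ 1.7999e+02 -6.0000e-02 -2.3700e+00] F [-0.4 -1.   5.8] w 0.0177 gf 55.0
time_s: 57.32
ee_pos: [0.4806, 0.0978, 0.0319]
eef_rot: [-3.141, 0.0, -0.041]
force: [-6.2, 4.2, 9.6]
grip_width: 0.0181
grip_force: 55.0
post 0 
frame plane [ 0.0001 -0.0008  0.0825]
bar 95 [ 0.6248 -0.0372  0.0838]
t pred [0.6706 0.1276] dot [0.6712 0.1293 0.074 ] 71.5625
s pred [0.6706 0.1276] dot [0.6676 0.1341 0.074 ] 89.6875
t pred [0.5946 0.1308] dot [0.5951 0.1335 0.074 ] 74.8125
s pred [0.5946 0.1308] dot [0.5921 0.1371 0.074 ] 83.75
t 57.42 p [0.4806 0.0978 0.0319] rpy [-179.95    0.     -2.35] F [-6.2  5.5  8.9] w 0.0178 gf 55.0
```

Run:
```python
from h import *
out=[]
for n in('top11','side11'):
    c=np.load(n+'.npz');a=proj(c,[.671,.129,.085])[0]
    u,v=a.round().astype(int);out.append(cv2.resize(c['img'][v-20:v+20,u-20:u+20],(400,400),interpolation=2))
    print(u-20,v-20,proj(c,[.671,.129,.097]),proj(c,[.671,.129,.074]))
cv2.imwrite('pics/n11.png',np.hstack(out))
```

```text
270 126 [[289.71992488 144.98602339]] [[290.16682233 146.71814211]]
355 189 [[375.61815561 206.64103263]] [[375.18598543 211.81384101]]
```

View pics/n11.png

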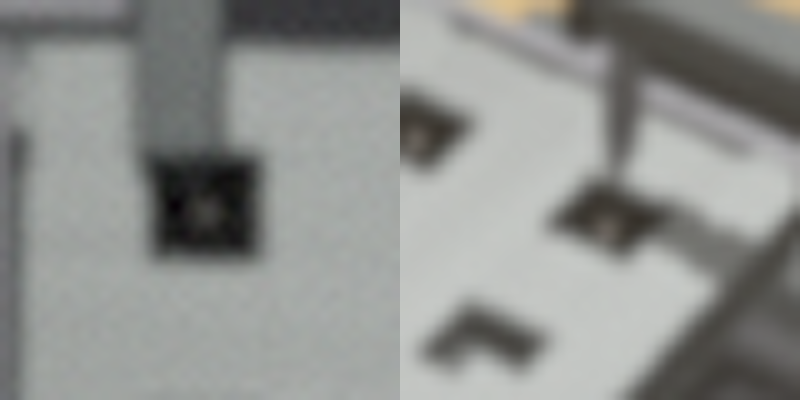

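```bash
python3 -m inch '-1 0 0 0 0 0 0;-1 0 0 0 0 0 0;-1 0 0 0 0 0 0;-1 0 0 0 0 0 0;-1 0 0 0 0 0 0;-1 0 0 0 0 0 0;-1 0 0 0 0 0 0;-1 0 0 0 0 0 0;-1 0 0 0 0 0 0;-1 0 0 0 0 0 0'; python3 w.py
```

```text
time_s: 58.68
ee_pos: [0.4806, 0.0978, 0.0319]
eef_rot: [-3.141, 0.0, -0.041]
force: [-5.1, 4.2, 8.5]
grip_width: 0.0177
grip_force: 55.0
t 58.67 p [0.4806 0.0978 0.0319] rpy [-179.95    0.     -2.36] F [-5.1  4.2  8.5] w 0.0177 gf 55.0
```

```bash
python3 -m inch '-1 0.05 0.03 0 0 0 0;-1 0 0 0 0 0 0;-1 0 0 0 0 0 0;-1 0 0 0 0 0 0;-1 0 0 0 0 0 0;-1 0 0 0 0 0 0;-1 0 0 0 0 0 0;-1 0 0 0 0 0 0;-1 0 0 0 0 0 0;-1 0 0 0 0 0 0'; python3 -m inch '-1 0 0 0 0 0 0;-1 0 0 0 0 0 0;-1 0 0 0 0 0 0'; python3 w.py
python3 - <<'E'
from h import *
out=[]
for n in('top','side'):
    c=load(n,'12');a=proj(c,[.671,.129,.085])[0]
    u,v=a.round().astype(int)
    # dot centroid
    d=proj(c,[.6716,.128,.074])[0].round().astype(int);sub=c['img'].min(-1)[d[1]-2:d[1]+3,d[0]-2:d[0]+3].astype(float);sub=np.clip(sub-sub.min()-10,0,None)
    vv,uu=np.mgrid[-2:3,-2:3];p=(d[0]+(sub*uu).sum()/sub.sum(),d[1]+(sub*vv).sum()/sub.sum());print(n,'dot',p,ray(c,*p,.074).round(4))
E
```

```text
time_s: 59.92
ee_pos: [0.4821, 0.097, 0.0319]
eef_rot: [-3.14, -0.0, -0.041]
force: [-5.2, 6.5, 8.4]
grip_width: 0.0177
grip_force: 55.0
time_s: 60.3
ee_pos: [0.4821, 0.097, 0.032]
eef_rot: [-3.14, -0.0, -0.041]
force: [-4.9, 6.2, 8.8]
grip_width: 0.0172
grip_force: 55.0
t 60.3 p [0.4821 0.097  0.032 ] rpy [-1.7994e+02 -1.0000e-02 -2.3600e+00] F [-4.9  6.2  8.8] w 0.0172 gf 55.0
top dot (np.float64(290.4438502673797), np.float64(146.3903743315508)) [0.672  0.1282 0.074 ]
side dot (np.float64(374.28712871287127), np.float64(213.41749174917493)) [0.6724 0.1206 0.074 ]
```

```bash
python3 -m inch '-1 0.2 0 0 0 0 0;-1 0.4 0 0 0 0 0;-1 0.4 0 0 0 0 0;-1 0.4 0 0 0 0 0;-1 0.4 0 0 0 0 0;-1 0.4 0 0 0 0 0;-1 0.33 0 0 0 0 0;-1 0 0 0 0 0 0'; python3 w.py .558 .0938 .032
python3 - <<'E'
from h import *
out=[]
for n in('top','side'):
    c=load(n,'13');a=proj(c,[.671,.129,.085])[0]
    u,v=a.round().astype(int);out.append(cv2.resize(c['img'][v-20:v+20,u-20:u+20],(400,400),interpolation=2))
cv2.imwrite('pics/n13.png',np.hstack(out))
E
```

```text
time_s: 61.4
ee_pos: [0.5591, 0.094, 0.032]
eef_rot: [-3.14, -0.002, -0.041]
force: [5.0, 6.5, 3.2]
grip_width: 0.0178
grip_force: 55.0
t 61.4 p [0.5591 0.094  0.032 ] rpy [-1.7992e+02 -1.2000e-01 -2.3600e+00] F [5.  6.5 3.2] w 0.0178 gf 55.0
turn units [0. 0. 0.] shift units if turned [-0.04  0.01  0.  ] if not turned [-0.04  0.01  0.  ]
```

View pics/n13.png

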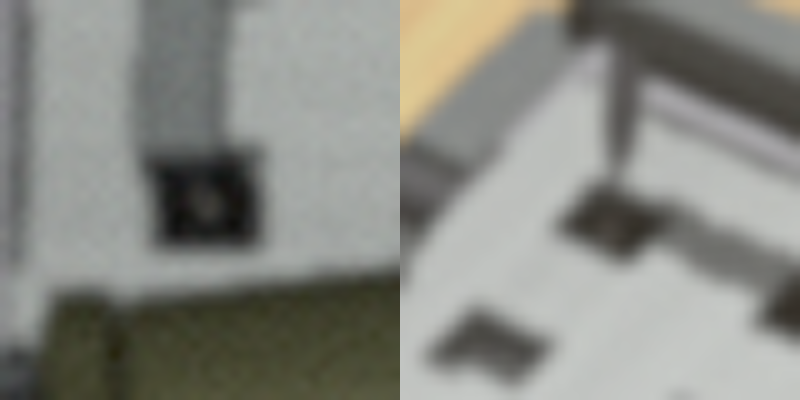

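```bash
python3 -m inch '-1 -0.02 0 0 0 0 0;-1 0 0 0 0 0 0;-1 0 0 0 0 0 0;-1 0 0 0 0 0 0;-1 0 0 0 0 0 0;-1 0 0 0 0 0 0;-1 0 0 0 0 0 0;-1 0 0 0 0 0 0;-1 0 0 0 0 0 0;-1 0 0 0 0 0 0'; python3 -m inch '-1 0 0 0 0 0 0;-1 0 0 0 0 0 0;-1 0 0 0 0 0 0;-1 0 0 0 0 0 0'
python3 -m inch '-1 -0.2 0.2 0 0 0 0;-1 -0.36 0.45 0 0 0 0;-1 -0.36 0.45 0 0 0 0;-1 -0.36 0.45 0 0 0 0;-1 -0.36 0.45 0 0 0 0;-1 -0.36 0.45 0 0 0 0;-1 -0.36 0.45 0 0 0 0;-1 -0.3 0.4 0 0 0 0;-1 -0.2 0.3 0 0 0 0;-1 0 0.05 0 0 0 0'
python3 -m inch '-1 0 0 0 0 0 0'; python3 w.py .4679 -.012 .032
```

```text
time_s: 62.75
ee_pos: [0.5586, 0.094, 0.032]
eef_rot: [-3.14, -0.003, -0.041]
force: [6.7, 7.5, 0.7]
grip_width: 0.0177
grip_force: 55.0
time_s: 63.25
ee_pos: [0.5586, 0.094, 0.032]
eef_rot: [-3.14, -0.003, -0.041]
force: [7.0, 6.5, 1.4]
grip_width: 0.0176
grip_force: 55.0
time_s: 64.5
ee_pos: [0.4679, -0.0122, 0.0319]
eef_rot: [-3.14, -0.002, -0.042]
force: [4.1, 15.2, 3.1]
grip_width: 0.0177
grip_force: 55.0
time_s: 64.62
ee_pos: [0.4679, -0.0121, 0.0319]
eef_rot: [-3.14, -0.002, -0.042]
force: [2.8, 6.9, 3.4]
grip_width: 0.0178
grip_force: 55.0
t 64.62 p [ 0.4679 -0.0121  0.0319] rpy [-1.7993e+02 -1.1000e-01 -2.3800e+00] F [2.8 6.9 3.4] w 0.0178 gf 55.0
turn units [0. 0. 0.] shift units if turned [-0. -0. -0.] if not turned [-0. -0. -0.]
```

```bash
python3 -m inch '-1 -0.08 0.04 0 0 0 0;-1 0 0 0 0 0 0'
python3 -m inch '0 0 0 0 0 0 0;0 0 0 0 0 0 0;0 0 0 0 0 0 0;0 0 0 -0.6 0 0 0;0 0 0 -0.8 0 0 0;0 0 0 -0.8 0 0 0;0 0 0 -0.9 0 0 0;0 -0.5 0.9 -0.9 0 0 0;0 -0.5 0.9 -0.5 0 0 0;0 -0.5 0.9 0 0 0 0'
python3 -m inch '0 -0.5 0.9 0 0 0 0;0 -0.5 0.9 0 0 0 0;0 0 0 0 0 0 0'
python3 tab.py 14 .4677 -.0115; python3 w.py
```

```text
time_s: 64.88
ee_pos: [0.4679, -0.0122, 0.032]
eef_rot: [-3.139, -0.007, -0.042]
force: [24.3, 18.5, -11.5]
grip_width: 0.018
grip_force: 54.9
time_s: 66.12
ee_pos: [0.4162, -0.0939, 0.1675]
eef_rot: [3.141, -0.002, -0.042]
force: [0.4, -0.7, -0.6]
grip_width: 0.0468
grip_force: 0.0
time_s: 66.5
ee_pos: [0.3834, -0.1468, 0.1664]
eef_rot: [3.141, -0.0, -0.044]
force: [0.1, -0.4, 0.6]
grip_width: 0.0467
grip_force: 0.0
post 24 [ 0.4674 -0.01    0.108 ]
frame plane [ 0.0006 -0.0008  0.0823]
bar 28 [ 0.6044 -0.1464  0.0844]
t pred [0.6573 0.0186] dot [0.6584 0.0197 0.074 ] 69.4375
s pred [0.6573 0.0186] dot [0.6565 0.0239 0.074 ] 85.625
t pred [0.5813 0.0218] dot [0.5818 0.0232 0.074 ] 70.5
s pred [0.5813 0.0218] dot [0.5801 0.0268 0.074 ] 77.25
t 66.6 p [ 0.3842 -0.1456  0.1664] rpy [-1.7999e+02 -1.0000e-02 -2.4300e+00] F [ 0.5 -0.4 -0. ] w 0.0468 gf 0.0
```

Both stops reached (24 N and 18 N push-back with no motion), the dots are back where they were, and the frame is flat.

```bash
python3 -c "from station import ticket;print(ticket.hand_in())"
```

```text
the job is handed in; nothing more can be done
None
```

I handed the job in with no score returned: the D-shaped and round lifts (the only two there) were nested, framed down and each held under the needle for over a second, then the table went back to its loading corner.

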